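# Change the sprung ticket rolls in the marking unit

### The arm

A 7-joint arm with a two-finger parallel gripper is mounted at the origin on the work surface. World frame = base frame: x ahead of the robot, y to its left, z up, the work surface at z = 0. Lengths are in m, angles in rad, forces in N, time in s.
With the tool pointing down it reaches from about 0.425 to 0.875 m from the base axis. Payload 4.7 kg.
Tool frame: the origin (TCP) lies midway between the tips of the shut fingers; the grasp point (between the pads) lies 19 mm behind it; z points along the fingers, y is the line along which they close (so a half turn about z gives the same grasp; the last joint's range is limited). The gripper opens to 87 mm and grips with 3 to 60 N. Pads are 19 mm wide; open, the fingers measure 117 mm over their backs; the gripper's body (75 mm by 190 mm) begins 51 mm behind the grasp point.
Start: joints at [1.327, 0.321, -0.07, 1.45, 0.023, 1.371, -0.057], TCP at [0.166, -0.629, 0.223] pointing down, gripper open.
Joint ranges: [-2.86, 2.86], [-0.3, 2.09], [-1.38, 1.24], [0.06, 2.45], [-1.56, 4.7], [0.09, 2.05], [-2.69, 2.69]. Speed limits (rad/s): [2.57, 2.57, 3.14, 3.14, 3.14, 3.14, 3.14].

### API

Orientations are given as a rotation vector (axis times angle).
In Python, from bench import ctrl gives the robot as it stands. The module is installed in compiled form; this text tells all that it offers.
- The arm moves only by the shell command python3 -m handwheel 'ROWS' [FORCE]. ROWS is JSON, a list of rows, each a list of 7 numbers: the finger opening in m, from 0 to 0.087, then the shift along the tool's x, y, z in m, then the turn, a rotation vector about the tool's x, y, z in degrees. A call has 1 to 12 rows; each row shifts and turns the commanded pose from where the row before left it, along the tool's axes as they then stand; what a row does not reach is not made up. A row lasts 1/8 s, in which the tool goes at most 62.5 mm and 10.7 degrees, less where a joint would pass 70% of its speed; a pose out of reach is approached as far as the arm can. A call is refused whole if a number of a shift passes 0.0625 or a number of a turn 10.7, either way. A call with a gripper value outside its range is refused whole. The fingers move at their own pace and stop on an object; FORCE is the grip in N (left out, the last holds). Time passes only in rows, so rows that do not move let the fingers close. It gives the time, the measured TCP pose, the force, the opening and the grip force at its end, in the units of the state.
- ctrl.get_state(): the state, without advancing time (a new reading comes with each control period).
- ctrl.get_image(name): name is "scene" or "side" or "wrist"; returns (picture, depth): 384x512x3 uint8, blue, green, red; 384x512 float32, m along the optical axis (not along the pixel's ray), 0 where there is no reading.
- ctrl.camera_info(name): a dict with "intrinsics" (3x3 intrinsics, pixels), "R" (3x3) and "t" (3): a world point X has camera coordinates R X + t. Camera axes: x right, y down, z forward; pixel columns grow to the right and rows downward; lengths in m; the calibration is good to about 2 mm. A picture is of the moment at which its call begins: read the wrist's pose just before it. camera_info takes no time and is no camera call; for the wrist camera it gives the pose at the moment of the call.
- ctrl.close_job(): hands the job in; it is judged then, once.
The state is a dict: "time": time; "joint_positions": joint angles; "qd": joint speeds; "joint_torque": joint torques, N m; "position": TCP position; "tool_rot": TCP orientation; "ft_force": force on the tool from outside, world axes, zero at the start; "torque": the same for the moment, N m; "grip_width": opening from 0.0 (shut) to 1.0 (fully open); "grip_force": force on a finger pad.
Only numpy, scipy, OpenCV 4.12 (cv2) and the standard library are available. Lean on these libraries where they do the work, as an engineer would, in place of code of your own. Each camera call takes 0.05 s, during which the arm holds its last target. There are 200 camera calls.

### The job

Change the rolls in the ticket unit: take every spent grey spindle out of its bay and lay it in the orange tray, and fit every full ticket roll from the table into the bay of its own colour, its sprung steel nose in the open cup against the bay's tall plate and its black pin sprung out fully into the closed cup opposite. When all the rolls are sprung in, shut the unit's lid flat; do not knock over the starch bottle.

Things in the scene. Friction and masses are not known exactly. Their poses are not given: they have to be found in the camera images.
- unit: grey and blue ticket unit, a fixed tray 280 x 170 mm; origin: centre of its underside, tray floor at z 10 mm. Three coloured bays stand on it side by side, 80 mm apart along its x. Its -y edge has a blue wall 96 mm high that carries the lid hinge; each x end has a cheek 85 mm high (inner faces x +-135 mm); the +y side is open
- lid (a joint): clear, blue-framed hinged lid (280 mm along the hinge, 170 mm wide, 5 mm thick, 300 g), hinged on the unit's -y edge: 0 = shut flat, 1.57 = upright, at most 1.8. Stiff hinge: it stays where it is left and takes about 4 N at the free edge to swing; no latch
- lid_hinge (a point): middle of the lid's hinge axis (unit frame: x 0, y -85 mm, z 100 mm); the axis runs along the unit's x
- lid_edge (a point): middle of the lid's free edge on its outer face, 170 mm from the hinge (the outer face is the top when shut, and looks to the unit's -y when upright)
- roll_red: red ticket roll on a sprung spindle, lying on the table (may be absent), 130 to 210 g. Origin: on the spindle axis, mid roll; x along the spindle towards the sprung nose. Roll 40 mm diameter, 66 mm long, between square flanges 46 mm wide, 4 mm thick (outer faces x +-37 mm), so its axis lies 23 mm above the table. Free length with pin and nose 126 mm
- pin_red (a point): round end of the fixed black pin (12 mm diameter) of the red roll, at x -53 mm in the roll's frame
- tip_red (a point): round end of the sprung steel nose (12 mm diameter) of the red roll, at x +73 mm in the roll's frame when sprung out; it pushes in up to 22 mm along the axis (2 N to start it, plus 0.35 N per mm)
- bay_red: red bay, fixed on the unit's tray floor; bays swap places between starts. Origin: middle of its underside; axes parallel to the unit's. A fitted spindle lies along its y at x 0, z 45 mm, nose to -y, roll centre at y 4 mm, nose still pressed in 3 mm. Plate to closed cup's mouth 112 mm, to its floor 123 mm: the 126 mm spindle goes in only with the nose pushed in 14 mm or more
- plate_red (a point): on the inner face of the red bay's tall plate, at the fitted axis (bay frame 0, -66, 45 mm); plate 56 mm wide, top at bay z 86 mm. Before it is the nose's cup, open at the top, 13 mm deep: slot 15 mm wide, floor at z 37.5 mm, flared to 38 mm between z 52 and 64 mm. Oppopoint is the pin's closed cup: socket 15 x 15 mm, mouth at y 46, floor at y 57 mm; its block is 23 mm wide, top at z 56.5 mm
- roll_green: green ticket roll on a sprung spindle, lying on the table (may be absent), 130 to 210 g. Origin: on the spindle axis, mid roll; x along the spindle towards the sprung nose. Roll 40 mm diameter, 66 mm long, between square flanges 46 mm wide, 4 mm thick (outer faces x +-37 mm), so its axis lies 23 mm above the table. Free length with pin and nose 126 mm
- pin_green (a point): round end of the fixed black pin (12 mm diameter) of the green roll, at x -53 mm in the roll's frame
- tip_green (a point): round end of the sprung steel nose (12 mm diameter) of the green roll, at x +73 mm in the roll's frame when sprung out; it pushes in up to 22 mm along the axis (2 N to start it, plus 0.35 N per mm)
- bay_green: green bay, fixed on the unit's tray floor; bays swap places between starts. Origin: middle of its underside; axes parallel to the unit's. A fitted spindle lies along its y at x 0, z 45 mm, nose to -y, roll centre at y 4 mm, nose still pressed in 3 mm. Plate to closed cup's mouth 112 mm, to its floor 123 mm: the 126 mm spindle goes in only with the nose pushed in 14 mm or more
- plate_green (a point): on the inner face of the green bay's tall plate, at the fitted axis (bay frame 0, -66, 45 mm); plate 56 mm wide, top at bay z 86 mm. Before it is the nose's cup, open at the top, 13 mm deep: slot 15 mm wide, floor at z 37.5 mm, flared to 38 mm between z 52 and 64 mm. Oppopoint is the pin's closed cup: socket 15 x 15 mm, mouth at y 46, floor at y 57 mm; its block is 23 mm wide, top at z 56.5 mm
- roll_yellow: yellow ticket roll on a sprung spindle, lying on the table (may be absent), 130 to 210 g. Origin: on the spindle axis, mid roll; x along the spindle towards the sprung nose. Roll 40 mm diameter, 66 mm long, between square flanges 46 mm wide, 4 mm thick (outer faces x +-37 mm), so its axis lies 23 mm above the table. Free length with pin and nose 126 mm
- pin_yellow (a point): round end of the fixed black pin (12 mm diameter) of the yellow roll, at x -53 mm in the roll's frame
- tip_yellow (a point): round end of the sprung steel nose (12 mm diameter) of the yellow roll, at x +73 mm in the roll's frame when sprung out; it pushes in up to 22 mm along the axis (2 N to start it, plus 0.35 N per mm)
- bay_yellow: yellow bay, fixed on the unit's tray floor; bays swap places between starts. Origin: middle of its underside; axes parallel to the unit's. A fitted spindle lies along its y at x 0, z 45 mm, nose to -y, roll centre at y 4 mm, nose still pressed in 3 mm. Plate to closed cup's mouth 112 mm, to its floor 123 mm: the 126 mm spindle goes in only with the nose pushed in 14 mm or more
- plate_yellow (a point): on the inner face of the yellow bay's tall plate, at the fitted axis (bay frame 0, -66, 45 mm); plate 56 mm wide, top at bay z 86 mm. Before it is the nose's cup, open at the top, 13 mm deep: slot 15 mm wide, floor at z 37.5 mm, flared to 38 mm between z 52 and 64 mm. Oppopoint is the pin's closed cup: socket 15 x 15 mm, mouth at y 46, floor at y 57 mm; its block is 23 mm wide, top at z 56.5 mm
- spent_1: spent spindle (may be absent): bare brown core 28 mm diameter, 66 mm long, between grey square flanges 40 mm wide; black pin, sprung steel nose, lengths, spring and frame just as on a full roll, 80 to 130 g. At the start it sits fitted in some bay. It comes out the way it went in: pushed 12 mm or more towards the bay's tall plate the pin is free of its cup, then lift
- spent_2: spent spindle (may be absent): bare brown core 28 mm diameter, 66 mm long, between grey square flanges 40 mm wide; black pin, sprung steel nose, lengths, spring and frame just as on a full roll, 80 to 130 g. At the start it sits fitted in some bay. It comes out the way it went in: pushed 12 mm or more towards the bay's tall plate the pin is free of its cup, then lift
- spent_3: spent spindle (may be absent): bare brown core 28 mm diameter, 66 mm long, between grey square flanges 40 mm wide; black pin, sprung steel nose, lengths, spring and frame just as on a full roll, 80 to 130 g. At the start it sits fitted in some bay. It comes out the way it went in: pushed 12 mm or more towards the bay's tall plate the pin is free of its cup, then lift
- tray: orange open tray for spent spindles, fixed, 240 (x) x 165 (y) x 40 mm high, walls and floor 5 mm; origin: centre of its underside
- starch: the starch bottle standing beside the rolls, 62 mm in diameter, 170 mm tall, white with a blue cap; origin: centre of its underside, z axis up. A bystander
Not all that is in view belongs to the job. What is shaped like the roll_red but purple is not meant.

How it is judged:
By the outcome, as a careful person would: the job done as asked, in the order asked, and still so for the second after the job is handed in, with the robot touching nothing.
Of roll_red, roll_green, roll_yellow only 2 to 3 are there at a start; the rules pass over those that are not, and their reading is None.
Of spent_1, spent_2, spent_3 only 2 to 3 are there at a start; the rules pass over those that are not, and their reading is None.
At some moment in a run one of roll_red, roll_green, roll_yellow may be knocked a few centimetres aside while the robot is not near it.
Once in a run the grip may slacken for a moment while it holds something.
It also fails if it takes over 210 s, if anything falls off the work surface, if the arm or the gripper's body presses on something with over 40 N, if the wrist force passes 120 N, or if a joint passes its speed limit or range.

## Working session

There is one attempt and no reset: what is moved stays moved. The work goes in short steps, Python scripts to look and compute and a shell command to move; the robot and the scene stay as the last step left them, time stands still between calls to the robot, and variables do not carry over. Pictures are saved under pics/ and viewed, at most 14 in all, crops included, and the job is handed in when it is done.

```bash
mkdir -p pics
cat > h.py <<'E'
import numpy as np, cv2
from bench import ctrl
from scipy.spatial.transform import Rotation as R
def grab(n):
    c=ctrl.camera_info(n); im,d=ctrl.get_image(n); return im,d,c
def ray(c,u,v):
    K=np.array(c['intrinsics']);Rm=np.array(c['R']);t=np.array(c['t'])
    return -Rm.T@t, Rm.T@np.linalg.inv(K)@np.array([u,v,1.])
def onz(c,u,v,z):
    o,r=ray(c,u,v); return o+r*(z-o[2])/r[2]
def cloud(d,c):
    K=np.array(c['intrinsics']);Rm=np.array(c['R']);t=np.array(c['t'])
    v,u=np.mgrid[:d.shape[0],:d.shape[1]]
    P=np.stack([(u-K[0,2])/K[0,0]*d,(v-K[1,2])/K[1,1]*d,d],-1)
    W=(P-t)@Rm; W[d<=0]=np.nan; return W
def proj(c,X):
    x=np.array(c['intrinsics'])@(np.array(c['R'])@np.array(X)+np.array(c['t'])); return x[:2]/x[2]
E
python3 - <<'E'
from h import *
s=ctrl.get_state(); print({k:np.round(v,3).tolist() for k,v in s.items()})
a=[]
for n in ("scene","side"):
    im,d,c=grab(n); cv2.imwrite(f'pics/{n}0.png',cv2.resize(im,(800,600),interpolation=cv2.INTER_CUBIC)); cv2.imwrite(f'{n}0.png',im); np.save(f'{n}0.npy',d); print(n,ray(c,256,192))
E
```

```text
{'time': 0.0, 'joint_positions': [1.327, 0.322, -0.07, 1.452, 0.023, 1.371, -0.057], 'qd': [-0.001, -0.0, -0.001, -0.001, -0.001, -0.001, -0.001], 'joint_torque': [0.0, -49.128, -0.404, -31.253, -0.064, 0.044, 0.0], 'position': [0.166, -0.628, 0.221], 'tool_rot': [-3.114, -0.404, 0.001], 'ft_force': [0.481, -0.406, 0.364], 'torque': [0.029, -0.045, -0.026], 'grip_force': 0.0, 'grip_width': 1.001}
scene (array([0.99555395, 0.81097539, 0.85555384]), array([-0.43263668, -0.61966132, -0.65491022]))
side (array([-0.15687192,  0.65615353,  0.87545147]), array([ 0.53966096, -0.50368767, -0.67478417]))
```

View pics/scene0.png

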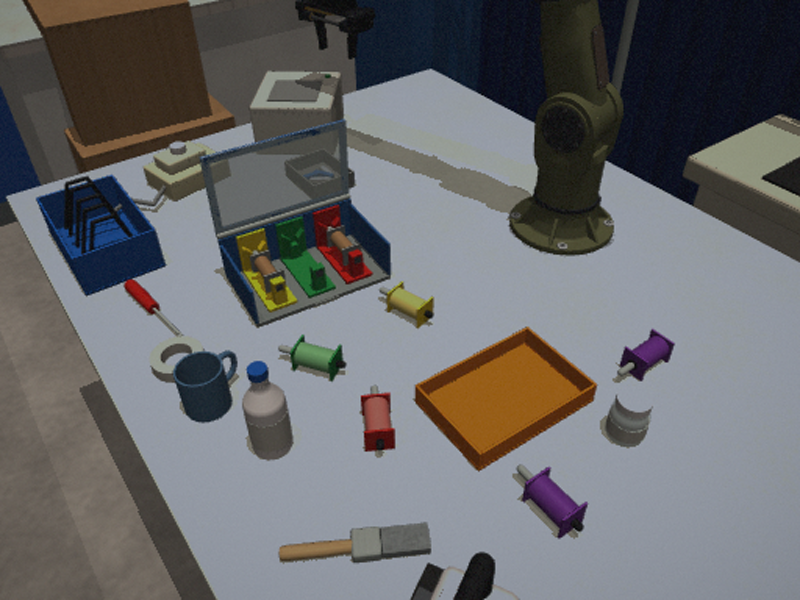

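View pics/side0.png

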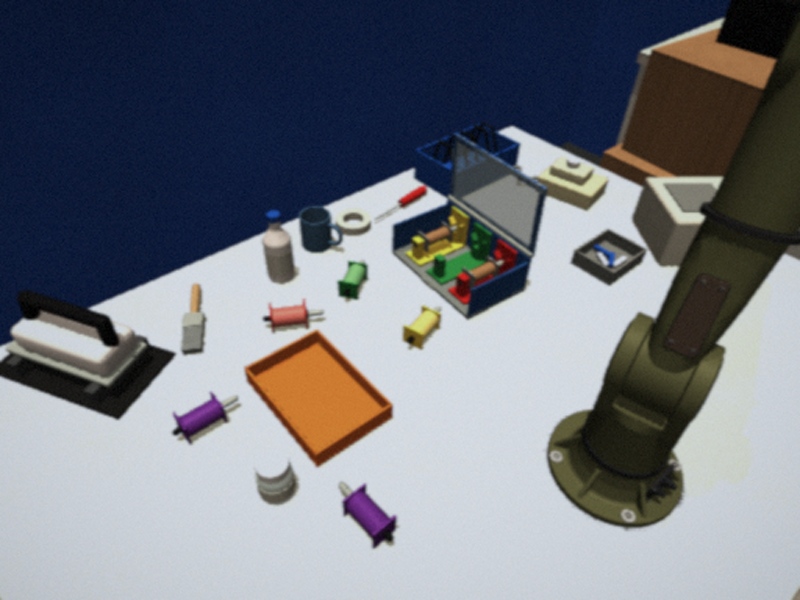

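Scene picture (800x600): bays yellow (265,270) and red (343,250) hold spent spindles, green (303,260) is empty. The rolls on the table are red (378,418), green (317,357) and yellow (408,303). The purple look-alikes at (553,500) and (648,355) are not meant. The tray is at (505,395), the starch bottle at (267,410), the lid is upright.

```bash
cat >> h.py <<'E'
HSV={'red':[((0,110,50),(6,255,255)),((172,110,50),(180,255,255))],'green':[((45,70,30),(80,255,255))],'yellow':[((22,110,50),(34,255,255))],'orange':[((7,180,80),(17,255,255))],'purple':[((130,80,30),(160,255,255))]}
def mask(im,col):
    h=cv2.cvtColor(im,cv2.COLOR_BGR2HSV); m=sum(cv2.inRange(h,a,b) for a,b in HSV[col])
    return (m>0).astype(np.uint8)
def blobs(im,d,c,col,amin=60):
    m=mask(im,col);W=cloud(d,c);n,l,st,ce=cv2.connectedComponentsWithStats(m)
    out=[]
    for i in range(1,n):
        if st[i,4]<amin: continue
        P=W[(l==i)&(d>0)]; out.append((ce[i],st[i],P,l==i))
    return out
E
python3 - <<'E'
from h import *
np.set_printoptions(precision=4,suppress=True)
for n in ("scene","side"):
    im=cv2.imread(f'{n}0.png');d=np.load(f'{n}0.npy');c=ctrl.camera_info(n)
    W=cloud(d,c)
    tab=W[300:340,180:240].reshape(-1,3); print(n,'valid',(d>0).mean())
    for col in HSV:
        for ce,st,P,_ in blobs(im,d,c,col):
            print(col,ce.round(0),st[4],'med',np.nanmedian(P,0),'lo',np.nanpercentile(P,3,axis=0),'hi',np.nanpercentile(P,97,axis=0))
    # unit blue frame
E
```

```text
scene valid 0.9961496988932291
red [216. 158.] 707 med [ 0.4669 -0.1838  0.0323] lo [ 0.4299 -0.2266  0.0107] hi [ 0.4873 -0.0893  0.0934]
red [ 90. 189.] 203 med [ 0.8287 -0.2777  0.0214] lo [ 0.815  -0.3279  0.0094] hi [ 0.8412 -0.2384  0.0261]
red [241. 269.] 592 med [0.6429 0.2429 0.0376] lo [0.6099 0.1945 0.0047] hi [0.6731 0.2731 0.0446]
green [192. 165.] 943 med [ 0.5411 -0.2097  0.0262] lo [ 0.5061 -0.2339  0.0104] hi [ 0.5651 -0.0979  0.0927]
green [202. 228.] 484 med [0.6504 0.0674 0.036 ] lo [0.6146 0.0287 0.0075] hi [0.6805 0.0993 0.0451]
yellow [168. 174.] 735 med [ 0.6263 -0.1967  0.0342] lo [ 0.5885 -0.2416  0.0108] hi [ 0.6459 -0.1038  0.0933]
yellow [261. 194.] 403 med [0.4464 0.0495 0.0347] lo [0.4142 0.0073 0.0037] hi [0.4651 0.0817 0.0445]
orange [322. 253.] 4998 med [0.4397 0.2999 0.004 ] lo [0.326  0.2231 0.0004] hi [0.5538 0.3861 0.0381]
purple [414. 226.] 492 med [0.1979 0.3901 0.036 ] lo [0.1546 0.3638 0.0041] hi [0.2276 0.4036 0.0447]
purple [354. 321.] 771 med [0.5296 0.4978 0.0373] lo [0.5041 0.4591 0.0083] hi [0.5428 0.5306 0.0446]
side valid 0.9960072835
[... 459 characters left out ...]
5302 -0.1992  0.0252] lo [ 0.5037 -0.2352  0.0126] hi [ 0.5649 -0.0998  0.0943]
green [226. 178.] 237 med [0.6332 0.068  0.0393] lo [0.607  0.0234 0.0096] hi [0.6672 0.097  0.0464]
yellow [282. 154.] 489 med [ 0.607  -0.1927  0.0278] lo [ 0.5822 -0.2429  0.013 ] hi [ 0.645  -0.108   0.0955]
yellow [270. 208.] 250 med [0.428  0.0455 0.0399] lo [0.4098 0.0048 0.0129] hi [0.452  0.0795 0.0469]
orange [204. 253.] 4208 med [0.4351 0.3017 0.0068] lo [0.3169 0.2229 0.003 ] hi [0.5527 0.384  0.0403]
purple [128. 267.] 394 med [0.508  0.4946 0.0404] lo [0.4977 0.4588 0.0236] hi [0.5286 0.5287 0.0473]
purple [236. 329.] 548 med [0.1833 0.3879 0.0411] lo [0.1502 0.3678 0.0211] hi [0.2216 0.4016 0.0473]
```

```bash
cat >> h.py <<'E'
def tool():
    s=ctrl.get_state(); return np.array(s['position']),R.from_rotvec(s['tool_rot']).as_matrix()
def go(x=None,y=None,z=None,yaw=None):
    """remaining way to a world target with tool down; yaw = world angle of tool y, deg (mod 180)"""
    p,M=tool(); t=np.array([p[0] if x is None else x,p[1] if y is None else y,p[2] if z is None else z])
    y0=np.degrees(np.arctan2(M[1,1],M[0,1]));dy=0 if yaw is None else (yaw-y0+90)%180-90
    T=R.from_euler('z',-dy,degrees=True).as_matrix(); M2=M@T
    tilt=R.from_matrix(M.T@np.diag([1,1,1])).as_matrix()@np.array([0,0,-1]) # world down seen in tool
    print('tcp',p.round(4),'yaw %.1f'%y0,'tilt deg xy',np.degrees([-tilt[1],tilt[0]]).round(2),'q7 %.2f'%ctrl.get_state()['joint_positions'][6])
    print(' turn z %.1f deg; then shift mm x,y,z:'%(-dy),(M2.T@(t-p)*1000).round(1),' before turn:',(M.T@(t-p)*1000).round(1))
E
python3 - <<'E'
from h import *
np.set_printoptions(precision=4,suppress=True)
p,M=tool(); c=ctrl.camera_info('wrist'); o,r=ray(c,256,192); print('cam in tool',M.T@(o-p),M.T@r, c['intrinsics'][0][0]); print(M.T@np.array(c['R']).T)
for n in ("scene","side"):
    im=cv2.imread(f'{n}0.png');d=np.load(f'{n}0.npy');c=ctrl.camera_info(n);W=cloud(d,c)
    b={}
    for col in('red','green','yellow'):
        for ce,st,P,_ in blobs(im,d,c,col):
            if P[:,0].mean()>.7: continue
            if np.nanmedian(P[:,1])<0:
                q=P[P[:,2]>.075]; e=P[(P[:,1]>-.13)&(P[:,2]>.05)]
                print(n,col,'plate',np.nanmedian(q,0),len(q),'block',np.nanmedian(e,0),len(e))
go(0.53,-0.16,0.40,0)
E
```

```text
cam in tool [ 0.0715  0.0013 -0.1626] [-0.254   0.01    0.9672] 277.4826054937325
[[ 0.0004 -0.965  -0.2621]
 [ 1.      0.0001  0.001 ]
 [-0.0009 -0.2621  0.965 ]]
scene red plate [ 0.4517 -0.2225  0.0873] 110 block [ 0.4653 -0.0998  0.0637] 51
scene green plate [ 0.533  -0.2298  0.088 ] 118 block [ 0.5453 -0.1061  0.0635] 54
scene yellow plate [ 0.612  -0.2374  0.0867] 120 block [ 0.6231 -0.1121  0.0641] 61
side red plate [ 0.4479 -0.2235  0.0877] 88 block [nan nan nan] 0
side red plate [nan nan nan] 0 block [ 0.4547 -0.1006  0.065 ] 48
side green plate [ 0.528  -0.2314  0.0862] 84 block [ 0.5307 -0.1082  0.0657] 44
side yellow plate [ 0.6054 -0.2395  0.089 ] 61 block [ 0.6164 -0.1154  0.0648] 44
tcp [ 0.1655 -0.628   0.2216] yaw -75.2 tilt deg xy [-0.1   0.01] q7 -0.06
 turn z -75.2 deg; then shift mm x,y,z: [ 468.3  364.4 -177.9]  before turn: [ 471.8 -360.  -177.9]
  return np.nanmean(a, axis, out=out, keepdims=keepdims)
```

```bash
python3 -m handwheel '[[0.087,0,0,-0.06,0,0,0],[0.087,0,0,-0.06,0,0,0],[0.087,0.047,-0.036,-0.004,0,0,0],[0.087,0.047,-0.036,-0.004,0,0,0],[0.087,0.047,-0.036,-0.004,0,0,0],[0.087,0.047,-0.036,-0.004,0,0,0],[0.087,0.047,-0.036,-0.004,0,0,0],[0.087,0.047,-0.036,-0.004,0,0,0],[0.087,0.047,-0.036,-0.004,0,0,0],[0.087,0.047,-0.036,-0.004,0,0,0],[0.087,0.047,-0.036,-0.004,0,0,0],[0.087,0.047,-0.036,0,0,0,0]]' 30
python3 -m handwheel '[[0.087,0,0,0,0,0,-10.7],[0.087,0,0,0,0,0,-10.7],[0.087,0,0,0,0,0,-10.7],[0.087,0,0,0,0,0,-10.7],[0.087,0,0,0,0,0,-10.7],[0.087,0,0,0,0,0,-10.7],[0.087,0,0,0,0,0,-5.7]]'
cat > look.py <<'E'
from h import *
import sys
np.set_printoptions(precision=4,suppress=True)
def look(name):
    im,d,c=grab('wrist'); cv2.imwrite(f'{name}.png',im); np.save(f'{name}.npy',d); np.save(f'{name}_c.npy',c,allow_pickle=True); return im,d,c
E
python3 - <<'E'
from look import *
go(0.53,-0.13,0.38,-5.4)
im,d,c=look('w1')
cv2.imwrite('pics/w1.png',cv2.resize(im,(800,600)))
E
```

```text
time: 1.6
position: [0.5292, -0.1591, 0.3787]
tool_rot: [3.115, 0.403, 0.0]
ft_force: [0.1, 0.1, -0.8]
grip_width: 0.999
grip_force: 0.0
time: 2.48
position: [0.5281, -0.1606, 0.378]
tool_rot: [-2.317, -2.12, 0.001]
ft_force: [-0.1, -0.4, -0.8]
grip_width: 0.999
grip_force: 0.0
tcp [ 0.5281 -0.1606  0.378 ] yaw -5.1 tilt deg xy [-0.05 -0.01] q7 0.11
 turn z 0.3 deg; then shift mm x,y,z: [30.6 -1.  -1.9]  before turn: [30.6 -0.9 -1.9]
```

View pics/w1.png

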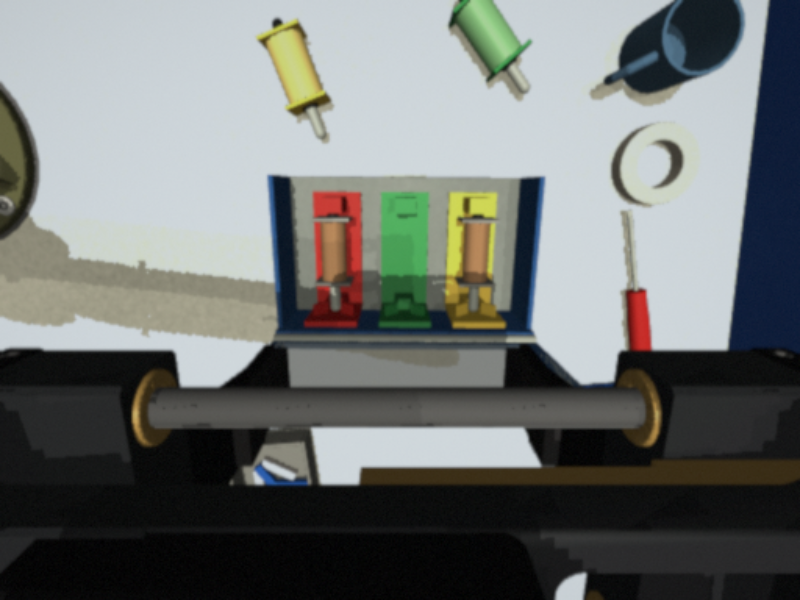

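Wrist picture: bays red (333,260), green (403,260), yellow (476,260), spent spindles in red and yellow, blocks at the open side (y≈205), yellow roll (295,65) and green roll (490,35) above with noses towards the unit.

```bash
cat > bays.py <<'E'
from look import *
def bays(im,d,c,yaw=None):
    res={}
    for col in('red','green','yellow'):
        P=np.concatenate([b[2] for b in blobs(im,d,c,col,20) if np.nanmedian(b[2][:,1])<-.05 and np.nanmedian(b[2][:,0])<.72])
        res[col]=P
    return res
E
python3 - <<'E'
from bays import *
im=cv2.imread('w1.png');d=np.load('w1.npy');c=np.load('w1_c.npy',allow_pickle=True).item()
B=bays(im,d,c)
pl={};bl={}
for k,P in B.items():
    q=P[P[:,2]>.085]; e=P[(P[:,1]>-.14)&(P[:,2]>.055)]
    mid=lambda a:(np.percentile(a,4,axis=0)+np.percentile(a,96,axis=0))/2
    print(k,'plate mid',mid(q),'ext',np.ptp(q,axis=0),len(q),'block mid',mid(e),'ext',np.ptp(e,axis=0),'zmed',np.median(e[:,2]),len(e))
    pl[k]=mid(q)[:2];bl[k]=mid(e)[:2]
    v=bl[k]-pl[k]; print('  axis yaw',np.degrees(np.arctan2(v[1],v[0]))-90)
v=pl['yellow']-pl['red'];print('plates yaw',np.degrees(np.arctan2(v[1],v[0])))
v=bl['yellow']-bl['red'];print('blocks yaw',np.degrees(np.arctan2(v[1],v[0])))
# spent cores: brown
h=cv2.cvtColor(im,cv2.COLOR_BGR2HSV);W=cloud(d,c)
m=(cv2.inRange(h,(5,70,40),(18,190,255))>0)&(W[...,2]>.055)&(W[...,2]<.08)&(W[...,1]>-.26)&(W[...,1]<-.08)
n,l,st,ce=cv2.connectedComponentsWithStats(m.astype(np.uint8))
for i in range(1,n):
    if st[i,4]>60:
        P=W[l==i]; r=cv2.minAreaRect((P[:,:2]*1000).astype(np.float32)); print('core',ce[i],st[i,4],np.median(P,0),'top',np.percentile(P[:,2],95),r)
# cheeks: blue top
m=(cv2.inRange(h,(100,90,20),(125,255,255))>0)&(W[...,2]>.085)&(W[...,2]<.12)
P=W[m]; P=P[(P[:,1]<-.05)&(P[:,1]>-.3)&(P[:,0]<.75)&(P[:,0]>.35)]; print('cheek',len(P),P.min(0),P.max(0)); print(cv2.minAreaRect((P[:,:2]*1000).astype(np.float32)))
E
```

```text
red plate mid [ 0.4518 -0.2261  0.0927] ext [0.0552 0.011  0.012 ] 167 block mid [ 0.4634 -0.1049  0.063 ] ext [0.0297 0.0261 0.0137] zmed 0.06689616800669651 166
  axis yaw -5.48190851737661
green plate mid [ 0.5304 -0.2342  0.0919] ext [0.0558 0.0115 0.0143] 196 block mid [ 0.5429 -0.1111  0.0634] ext [0.0228 0.0178 0.0138] zmed 0.06688020092539677 150
  axis yaw -5.7723895258626925
yellow plate mid [ 0.6093 -0.2414  0.0916] ext [0.0559 0.0124 0.0136] 182 block mid [ 0.6211 -0.1199  0.0636] ext [0.0331 0.0226 0.0148] zmed 0.06693653862587151 157
  axis yaw -5.55895128250738
plates yaw -5.549033949959598
blocks yaw -5.424242219743679
core [212.9819 160.8766] 608 [ 0.4594 -0.1539  0.066 ] top 0.06861628105653728 ((458.0638732910156, -154.46815490722656), (65.56658172607422, 27.64869499206543), 84.32470703125)
core [303.9982 161.5009] 545 [ 0.6145 -0.1689  0.0664] top 0.06868461396063535 ((616.7786865234375, -169.80152893066406), (64.83341217041016, 26.528085708618164), 84.36967468261719)
cheek 895 [ 0.3925 -0.2629  0.085 ] [ 0.6822 -0.0723  0.1199]
((536.9232788085938, -166.94338989257812), (167.4796600341797, 278.36285400390625), 84.65850830078125)
```

Unit yaw ≈ -5.5°. The two spent cores sit at (0.458,-0.1545) and (0.617,-0.170), axis z ≈ 0.055 m, and the scene camera's heights agree. Red spent first.

```bash
python3 -c "
from h import *
go(0.458,-0.1545,0.14,-5.5)"
```

```text
tcp [ 0.5281 -0.1606  0.378 ] yaw -5.0 tilt deg xy [-0.06 -0.01] q7 0.11
 turn z 0.5 deg; then shift mm x,y,z: [ -0.7 -70.2 238.1]  before turn: [ -0.  -70.2 238.1]
```

```bash
python3 -m handwheel '[[0.06,-0.0007,-0.035,0.02,0,0,0.5],[0.06,0,-0.035,0.02,0,0,0],[0.06,0,0,0.05,0,0,0],[0.06,0,0,0.05,0,0,0],[0.06,0,0,0.05,0,0,0],[0.06,0,0,0.048,0,0,0],[0.06,0,0,0,0,0,0],[0.06,0,0,0,0,0,0]]'
python3 -c "
from h import *
go(0.458,-0.1545,0.036,-5.5)"
```

```text
time: 3.52
position: [0.4598, -0.1548, 0.1422]
tool_rot: [2.331, 2.104, 0.002]
ft_force: [0.5, -1.1, 0.7]
grip_width: 0.688
grip_force: 0.0
tcp [ 0.4598 -0.1548  0.1422] yaw -5.9 tilt deg xy [0.12 0.03] q7 0.14
 turn z -0.4 deg; then shift mm x,y,z: [  0.2  -2.  106.2]  before turn: [ 1.000e-01 -2.000e+00  1.062e+02]
```

```bash
python3 -m handwheel '[[0.06,0,-0.002,0.036,0,0,-0.4],[0.06,0,0,0.035,0,0,0],[0.06,0,0,0.035,0,0,0],[0.06,0,0,0,0,0,0],[0.06,0,0,0,0,0,0],[0,0,0,0,0,0,0],[0,0,0,0,0,0,0],[0,0,0,0,0,0,0],[0,0,0,0,0,0,0],[0,0,0,0,0,0,0],[0,0,0,0,0,0,0]]' 20
python3 -c "
from h import *
go(0.458,-0.1545,0.036,-5.5)"
```

```text
time: 4.9
position: [0.4568, -0.1543, 0.0347]
tool_rot: [2.324, 2.114, -0.0]
ft_force: [-0.4, 0.2, 0.9]
grip_width: 0.314
grip_force: 20.0
tcp [ 0.4568 -0.1543  0.0347] yaw -5.4 tilt deg xy [0.01 0.01] q7 0.06
 turn z 0.1 deg; then shift mm x,y,z: [-0.   1.2 -1.3]  before turn: [-0.   1.2 -1.3]
```

```bash
python3 -m handwheel '[[0,0,0,0,0,0,0],[0,-0.004,0,0,0,0,0],[0,-0.005,0,0,0,0,0],[0,-0.005,0,0,0,0,0],[0,0,0,0,0,0,0],[0,0,0,0,0,0,0]]' 35
python3 -m handwheel '[[0,0,0,-0.015,0,0,0],[0,0,0,-0.015,0,0,0],[0,0,0,0,0,0,0]]'
python3 -m handwheel '[[0,0.01,0,0,0,0,0],[0,0.012,0,-0.01,0,0,0],[0,0,0,-0.05,0,0,0],[0,0,0,-0.05,0,0,0],[0,0,0,0,0,0,0]]'
python3 -c "
from look import *
go(0.44,0.27,0.15,-5.5)
im,d,c=look('w2')"
```

```text
time: 5.65
position: [0.4558, -0.1658, 0.0342]
tool_rot: [-2.321, -2.114, -0.004]
ft_force: [1.4, 6.9, 0.4]
grip_width: 0.314
grip_force: 35.0
time: 6.02
position: [0.4545, -0.1659, 0.0641]
tool_rot: [-2.321, -2.111, -0.001]
ft_force: [-0.2, 6.4, -2.2]
grip_width: 0.311
grip_force: 35.0
time: 6.65
position: [0.4604, -0.1473, 0.1794]
tool_rot: [2.317, 2.107, 0.004]
ft_force: [0.7, -0.6, -1.4]
grip_width: 0.315
grip_force: 35.0
tcp [ 0.4604 -0.1473  0.1794] yaw -5.4 tilt deg xy [0.49 0.26] q7 0.16
 turn z 0.1 deg; then shift mm x,y,z: [413.5 -60.6  27. ]  before turn: [413.6 -60.1  27. ]
```

```bash
python3 -m handwheel '[[0,0.058,-0.015,0,0,0,0],[0,0.058,-0.015,0,0,0,0],[0,0.058,-0.015,0,0,0,0],[0,0.058,-0.015,0,0,0,0],[0,0.058,-0.015,0,0,0,0],[0,0.058,-0.015,0,0,0,0],[0,0.058,-0.015,0,0,0,0],[0,0.058,-0.015,0,0,0,0],[0,0,0,0,0,0,0]]'
python3 -c "
from look import *
go(0.385,0.312,0.03,-5.5)
im,d,c=look('w3'); W=cloud(d,c)
for b in blobs(im,d,c,'orange',100): 
  P=b[2]; q=P[P[:,2]>.03]; print('rim',cv2.minAreaRect((q[:,:2]*1000).astype(np.float32)),np.median(q[:,2]),len(q)); f=P[P[:,2]<.012]; print('floor',np.median(f,0),np.percentile(f,[2,98],axis=0))
"
```

```text
time: 7.82
position: [0.3779, 0.3319, 0.173]
tool_rot: [-2.308, -2.12, 0.003]
ft_force: [-0.4, -0.1, -2.4]
grip_width: 0.311
grip_force: 35.0
tcp [0.3779 0.3319 0.173 ] yaw -4.9 tilt deg xy [-0.41 -0.24] q7 -0.99
 turn z 0.6 deg; then shift mm x,y,z: [-19.7  10.  142.8]  before turn: [-19.8   9.8 142.8]
rim ((439.02935791015625, 320.334716796875), (126.82768249511719, 236.87452697753906), 88.15662384033203) 0.03982661522294119 2298
floor [0.5063 0.3112 0.0056] [[0.3343 0.2613 0.0042]
 [0.5542 0.3751 0.009 ]]
rim ((333.5222473144531, 311.69464111328125), (77.90879821777344, 13.046964645385742), 63.06107711791992) 0.04018416146899968 84
floor [0.3234 0.2806 0.0061] [[0.323  0.276  0.0053]
 [0.3254 0.283  0.0114]]
```

```bash
python3 -m handwheel '[[0,-0.02,0.01,0.04,0,0,0],[0,0,0,0.045,0,0,0],[0,0,0,0.045,0,0,0],[0,0,0,0.02,0,0,0],[0,0,0,0.01,0,0,0],[0,0,0,0,0,0,0]]'
python3 -m handwheel '[[0.06,0,0,0,0,0,0],[0.06,0,0,0,0,0,0],[0.06,0,0,0,0,0,0],[0.06,0,0,-0.02,0,0,0],[0.06,0,0,-0.06,0,0,0],[0.06,0,0,-0.06,0,0,0],[0.06,0,0,-0.02,0,0,0]]'
python3 -c "
from look import *
go(0.617,-0.1698,0.17,-5.5)
im,d,c=look('w4')"
```

```text
time: 8.62
position: [0.3906, 0.3062, 0.0153]
tool_rot: [2.324, 2.113, 0.001]
ft_force: [0.1, -0.3, -0.9]
grip_width: 0.311
grip_force: 35.0
time: 9.5
position: [0.3912, 0.3081, 0.1789]
tool_rot: [2.321, 2.113, 0.009]
ft_force: [0.7, 0.7, -0.7]
grip_width: 0.689
grip_force: 0.0
tcp [0.3912 0.3081 0.1789] yaw -5.4 tilt deg xy [ 0.34 -0.14] q7 -0.93
 turn z 0.1 deg; then shift mm x,y,z: [-454.1  270.5    9.3]  before turn: [-454.6  269.6    9.3]
```

```bash
python3 -m handwheel '[[0.06,-0.05,0.03,0,0,0,0],[0.06,-0.05,0.03,0,0,0,0],[0.06,-0.05,0.03,0,0,0,0],[0.06,-0.05,0.03,0,0,0,0],[0.06,-0.05,0.03,0,0,0,0],[0.06,-0.05,0.03,0,0,0,0],[0.06,-0.05,0.03,0,0,0,0],[0.06,-0.05,0.03,0,0,0,0],[0.06,-0.05,0.03,0.01,0,0,0],[0.06,0,0,0,0,0,0],[0.06,0,0,0,0,0,0]]'
python3 -c "
from look import *
im,d,c=look('w5')
h=cv2.cvtColor(im,cv2.COLOR_BGR2HSV);W=cloud(d,c)
m=(cv2.inRange(h,(5,70,40),(18,190,255))>0)&(W[...,2]>.055)&(W[...,2]<.08)&(W[...,1]>-.26)&(W[...,1]<-.08)
n,l,st,ce=cv2.connectedComponentsWithStats(m.astype(np.uint8))
for i in range(1,n):
    if st[i,4]>60:
        P=W[l==i]; r=cv2.minAreaRect((P[:,:2]*1000).astype(np.float32)); print('core',ce[i],st[i,4],np.median(P,0),'top',np.percentile(P[:,2],95),r)
go(0.6165,-0.1698,0.0355,-5.5)"
```

```text
time: 10.92
position: [0.6154, -0.1665, 0.1633]
tool_rot: [-2.322, -2.112, 0.0]
ft_force: [-0.1, 0.2, 1.1]
grip_width: 0.685
grip_force: 0.0
core [255.2462 195.9315] 1665 [ 0.6172 -0.1682  0.0664] top 0.06844006264966931 ((616.6088256835938, -169.67575073242188), (66.06978607177734, 26.858720779418945), 85.12540435791016)
tcp [ 0.6156 -0.1656  0.164 ] yaw -5.3 tilt deg xy [-0.07 -0.07] q7 -0.14
 turn z 0.2 deg; then shift mm x,y,z: [ -4.3   1.4 128.5]  before turn: [ -4.3   1.4 128.5]
```

```bash
python3 -m handwheel '[[0.06,-0.004,0.001,0.043,0,0,0],[0.06,0,0,0.043,0,0,0],[0.06,0,0,0.042,0,0,0],[0.06,0,0,0,0,0,0],[0.06,0,0,0,0,0,0],[0,0,0,0,0,0,0],[0,0,0,0,0,0,0],[0,0,0,0,0,0,0],[0,0,0,0,0,0,0],[0,0,0,0,0,0,0],[0,0,0,0,0,0,0]]' 20
python3 -m handwheel '[[0,0,0,0,0,0,0],[0,-0.004,0,0,0,0,0],[0,-0.005,0,0,0,0,0],[0,-0.005,0,0,0,0,0],[0,0,0,0,0,0,0],[0,0,0,0,0,0,0]]' 35
python3 -m handwheel '[[0,0,0,-0.015,0,0,0],[0,0,0,-0.015,0,0,0],[0,0,0,0,0,0,0]]'
python3 -m handwheel '[[0,0.01,0,0,0,0,0],[0,0.012,0,-0.01,0,0,0],[0,0,0,-0.05,0,0,0],[0,0,0,-0.05,0,0,0],[0,0,0,0,0,0,0]]'
python3 -c "
from look import *
go(0.49,0.31,0.15,-5.5)
im,d,c=look('w6')"
```

```text
time: 12.35
position: [0.6168, -0.1717, 0.0367]
tool_rot: [2.324, 2.113, -0.0]
ft_force: [0.3, -0.1, 1.3]
grip_width: 0.319
grip_force: 20.0
time: 13.1
position: [0.6155, -0.182, 0.0363]
tool_rot: [-2.319, -2.114, -0.004]
ft_force: [-0.6, 7.1, 0.1]
grip_width: 0.313
grip_force: 35.0
time: 13.48
position: [0.6153, -0.1825, 0.0668]
tool_rot: [-2.32, -2.114, -0.003]
ft_force: [-0.3, 5.7, -2.4]
grip_width: 0.307
grip_force: 35.0
time: 14.1
position: [0.6206, -0.1641, 0.1823]
tool_rot: [2.318, 2.107, 0.006]
ft_force: [-0.0, -0.1, -0.4]
grip_width: 0.313
grip_force: 35.0
tcp [ 0.6206 -0.1641  0.1823] yaw -5.4 tilt deg xy [0.53 0.19] q7 -0.14
 turn z 0.1 deg; then shift mm x,y,z: [ 459.5 -175.7   29.1]  before turn: [ 459.6 -175.3   29.1]
```

```bash
python3 -m handwheel '[[0,0.05,-0.0195,0,0,0,0],[0,0.05,-0.0195,0,0,0,0],[0,0.05,-0.0195,0,0,0,0],[0,0.05,-0.0195,0,0,0,0],[0,0.05,-0.0195,0,0,0,0],[0,0.05,-0.0195,0,0,0,0],[0,0.05,-0.0195,0,0,0,0],[0,0.05,-0.0195,0,0,0,0],[0,0.05,-0.0195,0,0,0,0],[0,0,0,0,0,0,0],[0,0,0,0,0,0,0]]'
python3 -c "
from look import *
go(0.49,0.312,0.015,-5.5)
im,d,c=look('w7')"
```

```text
time: 15.52
position: [0.4852, 0.3, 0.1755]
tool_rot: [2.323, 2.113, -0.003]
ft_force: [-0.4, -0.5, -2.3]
grip_width: 0.31
grip_force: 35.0
tcp [0.4852 0.3    0.1755] yaw -5.4 tilt deg xy [-0.04  0.13] q7 -0.95
 turn z 0.1 deg; then shift mm x,y,z: [ 12.8   3.7 160.4]  before turn: [ 12.8   3.7 160.4]
```

```bash
python3 -m handwheel '[[0,0.012,0.004,0.05,0,0,0],[0,0,0,0.05,0,0,0],[0,0,0,0.04,0,0,0],[0,0,0,0.01,0,0,0],[0,0,0,0.01,0,0,0],[0,0,0,0,0,0,0],[0.06,0,0,0,0,0,0],[0.06,0,0,0,0,0,0],[0.06,0,0,0,0,0,0],[0.06,0,0,-0.02,0,0,0],[0.06,0,0,-0.06,0,0,0],[0.06,0,0,-0.06,0,0,0]]'
python3 -m handwheel '[[0.087,0,0,-0.06,0,0,0],[0.087,0,0,-0.06,0,0,0],[0.087,0,0,-0.05,0,0,0],[0.087,-0.045,0.025,0,0,0,0],[0.087,-0.045,0.025,0,0,0,0],[0.087,-0.045,0.025,0,0,0,0],[0.087,-0.045,0.025,0,0,0,0],[0.087,0,0,0,0,0,0],[0.087,0,0,0,0,0,0]]'
python3 -c "
from look import *
go(0.64,0.24,0.15,-5.5)
im,d,c=look('w8'); cv2.imwrite('pics/w8.png',cv2.resize(im,(800,600)))"
```

```text
time: 17.08
position: [0.4901, 0.3129, 0.1592]
tool_rot: [-2.323, -2.115, -0.0]
ft_force: [1.0, -0.3, 0.6]
grip_width: 0.686
grip_force: 0.0
time: 18.2
position: [0.5725, 0.125, 0.3275]
tool_rot: [-2.323, -2.115, -0.002]
ft_force: [-0.4, 0.8, 0.7]
grip_width: 1.003
grip_force: 0.0
tcp [0.5725 0.125  0.3275] yaw -5.4 tilt deg xy [ 0.03 -0.06] q7 -0.55
 turn z 0.1 deg; then shift mm x,y,z: [120.7  56.  177.7]  before turn: [120.6  56.3 177.7]
```

View pics/w8.png

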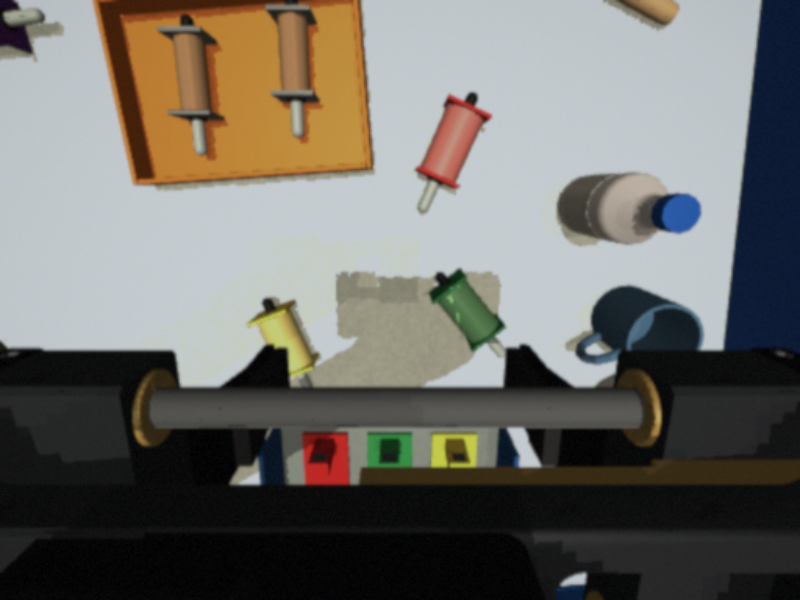

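Picture w8: both spent spindles lie in the tray (190,80) and (295,65). Candidates: red roll (455,140), green (468,312), yellow (283,338), and a purple look-alike at the corner (20,25). Only the red/green/yellow ones fit the colours in the list. I'll confirm them in one crop.

```bash
cat > rolls.py <<'E'
from look import *
def roll(im,d,c,col):
    W=cloud(d,c); best=None
    for b in blobs(im,d,c,col,150):
        P=b[2]; m=np.nanmedian(P,0)
        if m[1]<-.06 or m[0]>.8: continue
        if best is None or len(P)>len(best): best=P
    if best is None: return print(col,'none')
    q=best[best[:,2]>.036]; r=cv2.minAreaRect((q[:,:2]*1000).astype(np.float32)); 
    B=cv2.boxPoints(r); e=[B[1]-B[0],B[2]-B[1]]; a=max(e,key=np.linalg.norm); a=a/np.linalg.norm(a)
    if a[1]>0: a=-a
    w=min(np.linalg.norm(e[0]),np.linalg.norm(e[1])); L=max(np.linalg.norm(e[0]),np.linalg.norm(e[1]))
    ctr=np.array(r[0])/1000
    # nose / pin check: bright vs dark along the axis at z of spindle
    V=cv2.cvtColor(im,cv2.COLOR_BGR2GRAY)
    smp=[]
    for s in(-.047,.055):
        u=proj(c,[*(ctr+a*s),.028]).astype(int); smp.append(int(V[max(u[1],0)%384,u[0]%512]) if 0<=u[1]<384 and 0<=u[0]<512 else None)
    yaw=np.degrees(np.arctan2(a[1],a[0]))+90
    print(col,'ctr',ctr.round(4),'LxW %.0f %.0f'%(L,w),'top z',np.percentile(best[:,2],[90,98]).round(4),'tool yaw %.1f'%yaw,'pin/nose grey',smp)
    return ctr,yaw
E
python3 - <<'E'
from rolls import *
im=cv2.imread('w8.png');d=np.load('w8.npy');c=np.load('w8_c.npy',allow_pickle=True).item()
for k in('red','green','yellow'): roll(im,d,c,k)
W=cloud(d,c); m=(W[...,2]>.1)&(W[...,1]>0)&(W[...,0]>.6)&(W[...,2]<.2)
P=W[m]; print('bottle',np.median(P,0),P.min(0),P.max(0))
m=(W[...,2]>.06)&(W[...,1]<.1)&(W[...,1]>0)&(W[...,0]>.68)&(W[...,0]<.9); P=W[m]; print('mug',P.min(0),P.max(0))
cv2.imwrite('pics/c8.png',cv2.resize(im[40:250,150:330],None,fx=2.6,fy=2.6,interpolation=cv2.INTER_CUBIC))
im,d,c=grab('scene')
for k in('red','green','yellow'): roll(im,d,c,k)
E
```

```text
red ctr [0.6381 0.2304] LxW 74 44 top z [0.0461 0.0474] tool yaw -29.2 pin/nose grey [35, 187]
green ctr [0.6445 0.0566] LxW 73 43 top z [0.0449 0.0472] tool yaw 33.7 pin/nose grey [29, 166]
yellow ctr [0.486  0.0686] LxW 142 81 top z [0.0458 0.0485] tool yaw -58.1 pin/nose grey [130, 189]
bottle [0.7726 0.1589 0.1262] [0.752  0.1258 0.1001] [0.8075 0.1873 0.1737]
mug [0.7644 0.0002 0.06  ] [0.8685 0.061  0.0877]
red ctr [0.6398 0.2336] LxW 77 44 top z [0.0427 0.0452] tool yaw -30.9 pin/nose grey [30, 142]
green ctr [0.6463 0.0603] LxW 75 44 top z [0.0426 0.0446] tool yaw 35.1 pin/nose grey [15, 146]
yellow ctr [0.437  0.0415] LxW 75 46 top z [0.0422 0.0446] tool yaw 17.8 pin/nose grey [37, 90]
```

View pics/c8.png

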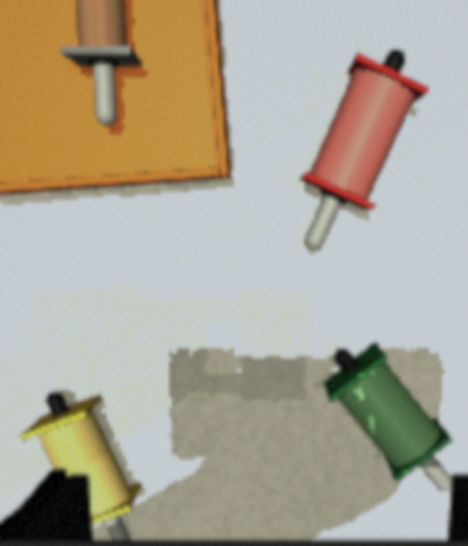

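The crop shows the red roll (365,135), green (385,415) and yellow (90,460). Pins point away from the unit and steel noses point towards it, with no purple among them. Next I grasp the red one; the body clears the bottle by about 29 mm.

```bash
python3 -c "
from look import *
go(0.638,0.2305,0.12,-29.5)"
```

```text
tcp [0.5722 0.1261 0.3274] yaw -5.2 tilt deg xy [ 0.05 -0.03] q7 -0.55
 turn z 24.3 deg; then shift mm x,y,z: [123.1   5.8 207.5]  before turn: [109.8  55.8 207.5]
```

```bash
python3 -m handwheel '[[0.087,0,0,0,0,0,10],[0.087,0,0,0,0,0,10],[0.087,0,0,0,0,0,4.3],[0.087,0.031,0.0015,0.05,0,0,0],[0.087,0.031,0.0015,0.05,0,0,0],[0.087,0.031,0.0015,0.05,0,0,0],[0.087,0.031,0.0015,0.05,0,0,0],[0.08,0,0,0,0,0,0],[0.08,0,0,0,0,0,0]]'
python3 -c "
from rolls import *
im,d,c=look('w9'); r=roll(im,d,c,'red'); 
go(r[0][0],r[0][1],0.007,r[1])"
```

```text
time: 19.42
position: [0.6396, 0.23, 0.128]
tool_rot: [2.715, 1.58, 0.002]
ft_force: [-0.1, -0.2, 1.1]
grip_width: 0.929
grip_force: 0.0
red ctr [0.6388 0.2308] LxW 74 45 top z [0.0457 0.0469] tool yaw -29.2 pin/nose grey [37, 96]
tcp [0.6403 0.2294 0.129 ] yaw -29.7 tilt deg xy [ 0.13 -0.12] q7 -1.21
 turn z -0.5 deg; then shift mm x,y,z: [  0.3  -2.3 121.9]  before turn: [  0.3  -2.3 121.9]
```

```bash
python3 -m handwheel '[[0.08,0,-0.001,0.045,0,0,0],[0.08,0,-0.001,0.045,0,0,0],[0.08,0,0,0.025,0,0,0],[0.08,0,0,0.007,0,0,0],[0.08,0,0,0,0,0,0],[0,0,0,0,0,0,0],[0,0,0,0,0,0,0],[0,0,0,0,0,0,0],[0,0,0,0,0,0,0],[0,0,0,0,0,0,0],[0,0,0,0,0,0,0]]' 40
python3 -c "
from look import *
go(0.56,-0.04,0.18,-5.5)"
```

```text
time: 20.85
position: [0.6379, 0.2297, 0.0045]
tool_rot: [-2.717, -1.577, 0.0]
ft_force: [-0.6, -0.1, 0.9]
grip_width: 0.449
grip_force: 40.0
tcp [0.6379 0.2297 0.0045] yaw -29.7 tilt deg xy [-0.01  0.01] q7 -1.27
 turn z -24.2 deg; then shift mm x,y,z: [-275.9  -51.7 -175.4]  before turn: [-272.8   66.1 -175.4]
```

```bash
python3 -m handwheel '[[0,0,0,-0.01,0,0,0],[0,0,0,-0.03,0,0,0],[0,0,0,-0.055,0,0,0],[0,0,0,-0.055,0,0,-8],[0,0,0,0,0,0,-8],[0,0,0,0,0,0,-8.2],[0,0,0,0,0,0,0]]' 60
python3 -m handwheel '[[0,-0.049,-0.018,0,0,0,0],[0,-0.049,-0.018,0,0,0,0],[0,-0.049,-0.018,0,0,0,0],[0,-0.049,-0.018,0,0,0,0],[0,-0.049,-0.018,0,0,0,0],[0,-0.049,-0.018,0,0,0,0],[0,-0.049,-0.018,0,0,0,0],[0,-0.04,-0.017,0,0,0,0],[0,0,0,0,0,0,0],[0,0,0,0,0,0,0],[0,0,0,0,0,0,0]]'
python3 -c "
from look import *
go(0.4581,-0.1465,0.0745,-5.5)
im,d,c=look('w10')
cv2.imwrite('pics/w10.png',cv2.resize(im,(800,600)))"
```

```text
time: 21.72
position: [0.6379, 0.2295, 0.1548]
tool_rot: [-2.328, -2.11, -0.0]
ft_force: [-0.4, 0.4, -1.9]
grip_width: 0.445
grip_force: 60.0
time: 23.1
position: [0.4594, -0.1362, 0.1547]
tool_rot: [2.324, 2.114, 0.001]
ft_force: [0.2, -0.4, -1.2]
grip_width: 0.446
grip_force: 60.0
tcp [ 0.4594 -0.1362  0.1547] yaw -5.4 tilt deg xy [ 0.03 -0.02] q7 0.08
 turn z 0.1 deg; then shift mm x,y,z: [-10.4  -0.4  80.2]  before turn: [-10.4  -0.4  80.2]
```

View pics/w10.png

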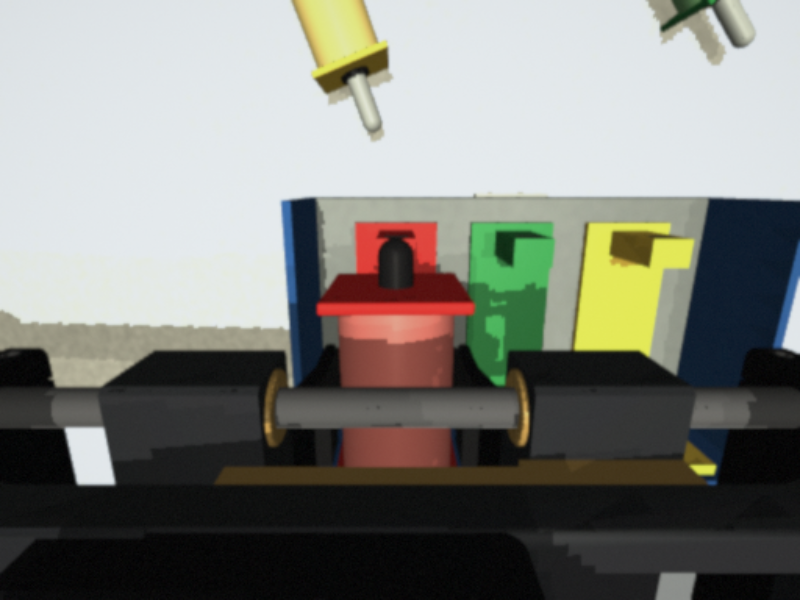

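The roll is held straight, black pin at (395,262) above the red block. I measure the pin's height and place in the hand from this view, then push and lower.

```bash
cat > pin.py <<'E'
from look import *
def pin(im,d,c,p,M):
    """held spindle's pin in the tool frame, from dark points ahead of the hand"""
    W=cloud(d,c); V=im.max(2); Q=(W-p)@M
    m=(V<60)&(Q[...,0]>.038)&(Q[...,0]<.056)&(abs(Q[...,1])<.012)&(Q[...,2]<.005)&(Q[...,2]>-.04)
    q=Q[m]; print('pin tool-frame n',len(q),'x end %.4f'%np.percentile(q[:,0],98),'y mid %.4f'%((np.percentile(q[:,1],3)+np.percentile(q[:,1],97))/2),'top z (down) %.4f'%np.percentile(q[:,2],10))
    for a,b in((.040,.045),(.045,.049)):
        s=q[(q[:,0]>a)&(q[:,0]<b)]; print('  slice',a,len(s),'top',np.percentile(s[:,2],10).round(4),'y',np.median(s[:,1]).round(4))
if __name__=='__main__':
    n=sys.argv[1]; p,M=tool(); pin(cv2.imread(n+'.png'),np.load(n+'.npy'),np.load(n+'_c.npy',allow_pickle=True).item(),p,M)
E
python3 pin.py w10
python3 -m handwheel '[[0,-0.01,0,0.025,0,0,0],[0,0,0,0.03,0,0,0],[0,0,0,0.025,0,0,0],[0,0,0,0,0,0,0],[0,0,0,0,0,0,0]]'
python3 -c "
from look import *
go(0.4573-0.0013,-0.1545-0.0134,0.0735,-5.5)"
```

```text
pin tool-frame n 625 x end 0.0532 y mid 0.0002 top z (down) -0.0253
  slice 0.04 207 top -0.0254 y 0.0002
  slice 0.045 167 top -0.0255 y 0.0002
time: 23.78
position: [0.4587, -0.1471, 0.0754]
tool_rot: [2.324, 2.113, 0.001]
ft_force: [-0.3, -0.5, -0.4]
grip_width: 0.443
grip_force: 60.0
tcp [ 0.4587 -0.1471  0.0754] yaw -5.5 tilt deg xy [ 0.07 -0.01] q7 -0.04
 turn z 0.0 deg; then shift mm x,y,z: [-21.   -0.7   1.9]  before turn: [-21.   -0.8   1.9]
```

```bash
python3 -m handwheel '[[0,-0.006,-0.0007,0,0,0,0],[0,-0.005,0,0,0,0,0],[0,-0.005,0,0,0,0,0],[0,-0.005,0,0,0,0,0],[0,0,0,0,0,0,0],[0,0,0,0,0,0,0]]'
python3 -c "
from look import *
go(0.4573-0.0013,-0.1545-0.0134,0.037,-5.5)
im,d,c=look('w11')
from pin import pin
pin(im,d,c,*tool())"
```

```text
time: 24.52
position: [0.4563, -0.1667, 0.0751]
tool_rot: [-2.325, -2.113, -0.005]
ft_force: [2.2, 7.4, -0.3]
grip_width: 0.449
grip_force: 60.0
tcp [ 0.4563 -0.1667  0.0751] yaw -5.5 tilt deg xy [ 0.11 -0.15] q7 -0.00
 turn z 0.0 deg; then shift mm x,y,z: [-1.3 -0.3 38.1]  before turn: [-1.3 -0.3 38.1]
pin tool-frame n 609 x end 0.0531 y mid 0.0002 top z (down) -0.0248
  slice 0.04 208 top -0.025 y 0.0002
  slice 0.045 164 top -0.0248 y 0.0002
```

```bash
python3 -m handwheel '[[0,-0.0025,0,0,0,0,0],[0,0,0,0.008,0,0,0],[0,0,0,0.008,0,0,0],[0,0,0,0.006,0,0,0],[0,0,0,0,0,0,0]]'
python3 -m handwheel '[[0,0,0,0.006,0,0,0],[0,0,0,0.006,0,0,0],[0,0,0,0.004,0,0,0],[0,0,0,0,0,0,0],[0,0,0,0,0,0,0]]'
python3 -c "
from look import *
go(0.4573-0.0013,-0.1545-0.0134,0.036,-5.5)
im,d,c=look('w12')
from pin import pin
pin(im,d,c,*tool())"
```

```text
time: 25.2
position: [0.4561, -0.1688, 0.0531]
tool_rot: [-2.324, -2.113, -0.005]
ft_force: [2.2, 7.5, 1.6]
grip_width: 0.447
grip_force: 60.0
time: 25.82
position: [0.456, -0.1688, 0.0371]
tool_rot: [-2.324, -2.113, -0.005]
ft_force: [2.1, 7.9, 0.3]
grip_width: 0.445
grip_force: 60.0
tcp [ 0.456  -0.1688  0.0371] yaw -5.5 tilt deg xy [ 0.09 -0.16] q7 -0.06
 turn z 0.0 deg; then shift mm x,y,z: [ 0.9 -0.1  1.1]  before turn: [ 0.9 -0.1  1.1]
pin tool-frame n 609 x end 0.0530 y mid 0.0001 top z (down) -0.0245
  slice 0.04 207 top -0.0246 y 0.0001
  slice 0.045 165 top -0.0246 y 0.0001
```

```bash
python3 -m handwheel '[[0,0.003,0,0.0007,0,0,0],[0,0.003,0,0,0,0,0],[0,0.003,0,0,0,0,0],[0,0.003,0,0,0,0,0],[0,0.002,0,0,0,0,0],[0,0,0,0,0,0,0],[0,0,0,0,0,0,0]]'
python3 -c "
from look import *
go(0.4573,-0.1545,0.036,-5.5)
im,d,c=look('w13')
from pin import pin
pin(im,d,c,*tool())"
```

```text
time: 26.75
position: [0.4564, -0.1574, 0.0359]
tool_rot: [2.326, 2.111, 0.0]
ft_force: [2.2, 4.7, 1.6]
grip_width: 0.445
grip_force: 60.0
tcp [ 0.4564 -0.1574  0.0359] yaw -5.5 tilt deg xy [0.03 0.01] q7 -0.08
 turn z -0.0 deg; then shift mm x,y,z: [ 2.9  0.6 -0.1]  before turn: [ 2.9  0.6 -0.1]
pin tool-frame n 223 x end 0.0434 y mid 0.0000 top z (down) -0.0248
  slice 0.04 150 top -0.0249 y 0.0002Traceback (most recent call last):
  File "<string>", line 6, in <module>
    pin(im,d,c,*tool())
    ~~~^^^^^^^^^^^^^^^^
  File "pin.py", line 8, in pin
    s=q[(q[:,0]>a)&(q[:,0]<b)]; print('  slice',a,len(s),'top',np.percentile(s[:,2],10).round(4),'y',np.median(s[:,1]).round(4))
                                                               ~~~~~~~~~~~~~^^^^^^^^^^^
    return _quantile_unchecked(
        a, q, axis, out, overwrite_input, method, keepdims, weights)
    return _ureduce(a,
                    func=_quantile_ureduce_func,
    ...<5 lines>...
                    overwrite_input=overwrite_input,
                    method=method)
    r = func(a, **kwargs)
    result = _quantile(arr,
                       quantiles=q,
    ...<2 lines>...
                       out=out,
                       weights=wgt)
    slices_having_nans = np.isnan(arr[-1, ...])
                                  ~~~^^^^^^^^^
IndexError: index -1 is out of bounds for axis 0 with size 0
```

```bash
python3 -m handwheel '[[0,0.002,0,0,0,0,0],[0,0.002,0,0,0,0,0],[0,0,0,0,0,0,0],[0,0,0,0,0,0,0]]'
python3 -m handwheel '[[0.055,0,0,0,0,0,0],[0.058,0,0,0,0,0,0],[0.058,0,0,0,0,0,0],[0.058,0,0,0,0,0,0],[0.058,0,0,-0.03,0,0,0],[0.058,0,0,-0.04,0,0,0],[0.058,0,0,-0.06,0,0,0],[0.058,0,0,-0.06,0,0,0],[0.058,0,0,-0.06,0,0,0],[0.058,0,0,0,0,0,0]]'
python3 -c "
from rolls import *
im,d,c=look('w14'); roll(im,d,c,'green'); roll(im,d,c,'yellow'); roll(*grab('scene'),'yellow'); 
cv2.imwrite('pics/w14.png',cv2.resize(im,(800,600)))
go(0.53,-0.05,0.25)"
```

```text
time: 27.3
position: [0.4563, -0.1543, 0.0358]
tool_rot: [2.326, 2.11, -0.002]
ft_force: [1.0, -1.3, -0.2]
grip_width: 0.444
grip_force: 60.0
time: 28.55
position: [0.4591, -0.1538, 0.2902]
tool_rot: [2.32, 2.106, 0.001]
ft_force: [0.5, 0.7, -0.5]
grip_width: 0.668
grip_force: 0.0
green ctr [0.6587 0.0391] LxW 44 39 top z [0.0455 0.0472] tool yaw -68.2 pin/nose grey [None, 233]
yellow ctr [0.4372 0.0375] LxW 73 43 top z [0.0455 0.0471] tool yaw 15.6 pin/nose grey [None, 226]
yellow ctr [0.4365 0.0427] LxW 76 49 top z [0.0423 0.0452] tool yaw 17.6 pin/nose grey [43, 138]
tcp [ 0.4565 -0.1532  0.2859] yaw -5.5 tilt deg xy [0.   0.07] q7 0.26
 turn z 0.0 deg; then shift mm x,y,z: [109.9  63.2  35.7]  before turn: [109.9  63.2  35.7]
```

View pics/w14.png

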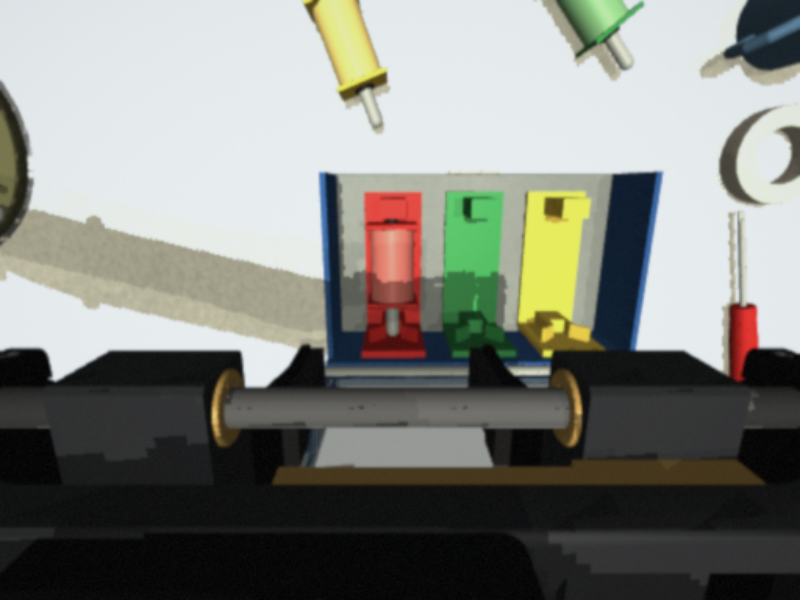

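Red roll (393,265) sits in its bay with pin in the block and nose in the cup. Next the green roll, seen at (600,20).

```bash
python3 -m handwheel '[[0.08,0.048,0.032,0,0,0,0],[0.08,0.048,0.032,0,0,0,0],[0.08,0.048,0.032,0,0,0,0],[0.08,0.046,0.032,0,0,0,0],[0.08,0,0.035,0,0,0,-10],[0.08,0,0,0,0,0,-10],[0.08,0,0,0,0,0,-10],[0.08,0,0,0,0,0,-9],[0.08,0,0,0.06,0,0,0],[0.08,0,0,0.06,0,0,0],[0.08,0,0,0,0,0,0],[0.08,0,0,0,0,0,0]]'
python3 -c "
from rolls import *
im,d,c=look('w15'); r=roll(im,d,c,'green'); 
go(r[0][0],r[0][1],0.005,r[1])"
```

```text
time: 30.15
position: [0.6375, 0.0211, 0.167]
tool_rot: [1.486, 2.768, 0.002]
ft_force: [0.0, 0.2, 0.7]
grip_width: 0.915
grip_force: 0.0
green ctr [0.644  0.0558] LxW 73 45 top z [0.0457 0.0472] tool yaw 33.6 pin/nose grey [35, 171]
tcp [0.6382 0.0213 0.1681] yaw 33.5 tilt deg xy [0.17 0.04] q7 0.09
 turn z -0.1 deg; then shift mm x,y,z: [ 25.6  23.4 163.2]  before turn: [ 25.6  23.4 163.2]
```

```bash
python3 -m handwheel '[[0.08,0.025,0.023,0.01,0,0,0],[0.08,0,0,0.05,0,0,0],[0.08,0,0,0.03,0,0,0],[0.08,0,0,0,0,0,0],[0.08,0,0,0,0,0,0]]'
python3 -c "
from rolls import *
im,d,c=look('w16'); r=roll(im,d,c,'green'); 
go(r[0][0],r[0][1],0.005,r[1])"
```

```text
time: 30.82
position: [0.6442, 0.0545, 0.0787]
tool_rot: [1.487, 2.764, 0.004]
ft_force: [-0.6, -0.1, 0.2]
grip_width: 0.922
grip_force: 0.0
green ctr [0.6425 0.0589] LxW 68 45 top z [0.0443 0.0468] tool yaw 33.5 pin/nose grey [20, 77]
tcp [0.6442 0.0544 0.0788] yaw 33.5 tilt deg xy [0.21 0.1 ] q7 -0.00
 turn z -0.0 deg; then shift mm x,y,z: [ 4.8  0.8 73.8]  before turn: [ 4.8  0.8 73.8]
```

```bash
python3 -m handwheel '[[0.08,0.0015,0,0.035,0,0,0],[0.08,0,0,0.03,0,0,0],[0.08,0,0,0.008,0,0,0],[0.08,0,0,0,0,0,0],[0,0,0,0,0,0,0],[0,0,0,0,0,0,0],[0,0,0,0,0,0,0],[0,0,0,0,0,0,0],[0,0,0,0,0,0,0],[0,0,0,0,0,0,0]]' 60
python3 -m handwheel '[[0,0,0,-0.01,0,0,0],[0,0,0,-0.03,0,0,0],[0,0,0,-0.05,0,0,0],[0,0,0,-0.06,0,0,10],[0,0,0,0,0,0,10],[0,0,0,0,0,0,10],[0,0,0,0,0,0,9],[0,0,0,0,0,0,0],[0,0,0,0,0,0,0]]'
python3 -c "
from look import *
im,d,c=look('w17')
from pin import pin
pin(im,d,c,*tool())
go(0.5371+.0008,-0.1622+.008,0.15,-5.5)"
```

```text
time: 32.12
position: [0.642, 0.0552, 0.003]
tool_rot: [1.487, 2.767, 0.001]
ft_force: [2.1, 0.3, 0.4]
grip_width: 0.447
grip_force: 60.0
time: 33.25
position: [0.6414, 0.0551, 0.1529]
tool_rot: [-2.323, -2.115, 0.001]
ft_force: [-0.4, -0.0, -1.7]
grip_width: 0.445
grip_force: 60.0
pin tool-frame n 567 x end 0.0513 y mid 0.0001 top z (down) -0.0269
  slice 0.04 209 top -0.0269 y 0.0001
  slice 0.045 168 top -0.0268 y 0.0001
tcp [0.6414 0.0551 0.1527] yaw -5.4 tilt deg xy [-0.03  0.  ] q7 -0.58
 turn z 0.1 deg; then shift mm x,y,z: [-218.3  -83.     2.8]  before turn: [-218.1  -83.4    2.8]
```

```bash
python3 -m handwheel '[[0,-0.043,-0.0166,0,0,0,0],[0,-0.043,-0.0166,0,0,0,0],[0,-0.043,-0.0166,0,0,0,0],[0,-0.043,-0.0166,0,0,0,0],[0,-0.042,-0.0166,0,0,0,0],[0,0,0,0,0,0,0],[0,0,0,0,0,0,0]]'
python3 -c "
from look import *
go(0.5378,-0.1525,0.0715,-5.5)"
```

```text
time: 34.17
position: [0.5385, -0.1496, 0.153]
tool_rot: [-2.325, -2.112, -0.001]
ft_force: [0.6, 0.7, -2.0]
grip_width: 0.445
grip_force: 60.0
tcp [ 0.5385 -0.1496  0.153 ] yaw -5.5 tilt deg xy [ 0.02 -0.04] q7 -0.18
 turn z 0.0 deg; then shift mm x,y,z: [-3.  -0.4 81.5]  before turn: [-3.  -0.4 81.5]
```

```bash
python3 -m handwheel '[[0,-0.003,-0.0005,0.025,0,0,0],[0,0,0,0.03,0,0,0],[0,0,0,0.025,0,0,0],[0,0,0,0,0,0,0],[0,0,0,0,0,0,0]]'
python3 -c "
from look import *
go(0.5357,-0.1739,0.0715,-5.5)"
```

```text
time: 34.8
position: [0.5387, -0.1516, 0.0739]
tool_rot: [2.323, 2.114, 0.002]
ft_force: [0.4, 0.1, -2.0]
grip_width: 0.444
grip_force: 60.0
tcp [ 0.5387 -0.1516  0.0739] yaw -5.4 tilt deg xy [ 0.07 -0.02] q7 -0.24
 turn z 0.1 deg; then shift mm x,y,z: [-22.5  -0.8   2.4]  before turn: [-22.5  -0.9   2.4]
```

```bash
python3 -m handwheel '[[0,-0.006,-0.0007,0,0,0,0],[0,-0.006,0,0,0,0,0],[0,-0.006,0,0,0,0,0],[0,-0.006,0,0,0,0,0],[0,0,0,0,0,0,0],[0,0,0,0,0,0,0]]'
python3 -c "
from look import *
go(0.5357,-0.1739,0.0345,-5.5)
im,d,c=look('w18')
from pin import pin
pin(im,d,c,*tool())"
```

```text
time: 35.55
position: [0.5358, -0.1739, 0.0735]
tool_rot: [-2.323, -2.113, -0.007]
ft_force: [3.0, 7.9, -0.5]
grip_width: 0.44
grip_force: 60.0
tcp [ 0.5358 -0.1739  0.0735] yaw -5.4 tilt deg xy [ 0.11 -0.22] q7 -0.20
 turn z 0.1 deg; then shift mm x,y,z: [-0.2 -0.2 39. ]  before turn: [-0.2 -0.2 39. ]
pin tool-frame n 581 x end 0.0517 y mid 0.0002 top z (down) -0.0263
  slice 0.04 219 top -0.0264 y 0.0002
  slice 0.045 165 top -0.0264 y 0.0002
```

```bash
python3 -m handwheel '[[0,-0.0005,0,0.007,0,0,0],[0,0,0,0.007,0,0,0],[0,0,0,0.007,0,0,0],[0,0,0,0.006,0,0,0],[0,0,0,0.006,0,0,0],[0,0,0,0.005,0,0,0],[0,0,0,0,0,0,0],[0,0,0,0,0,0,0]]'
python3 -c "
from look import *
go(0.5357,-0.1739,0.0345,-5.5)
im,d,c=look('w19')
from pin import pin
pin(im,d,c,*tool())"
```

```text
time: 36.6
position: [0.5361, -0.1744, 0.0359]
tool_rot: [-2.323, -2.114, -0.007]
ft_force: [2.1, 7.8, 1.8]
grip_width: 0.44
grip_force: 60.0
tcp [ 0.5361 -0.1744  0.0359] yaw -5.4 tilt deg xy [ 0.14 -0.2 ] q7 -0.23
 turn z 0.1 deg; then shift mm x,y,z: [ 0.5 -0.4  1.4]  before turn: [ 0.5 -0.4  1.4]
pin tool-frame n 575 x end 0.0517 y mid 0.0002 top z (down) -0.0254
  slice 0.04 213 top -0.0256 y 0.0002
  slice 0.045 165 top -0.0252 y 0.0002
```

```bash
python3 -m handwheel '[[0,0.003,0,0.0004,0,0,0],[0,0.003,0,0,0,0,0],[0,0.003,0,0,0,0,0],[0,0.003,0,0,0,0,0],[0,0.002,0,0,0,0,0],[0,0,0,0,0,0,0],[0,0,0,0,0,0,0]]'
python3 -c "
from look import *
go(0.537,-0.1605,0.0345,-5.5)
im,d,c=look('w20')"
```

```text
time: 37.52
position: [0.5362, -0.1635, 0.0345]
tool_rot: [2.326, 2.111, 0.001]
ft_force: [2.8, 3.9, 0.6]
grip_width: 0.443
grip_force: 60.0
tcp [ 0.5362 -0.1635  0.0345] yaw -5.5 tilt deg xy [0.03 0.  ] q7 -0.25
 turn z -0.0 deg; then shift mm x,y,z: [3.1 0.6 0. ]  before turn: [3.1 0.5 0. ]
```

```bash
python3 -m handwheel '[[0,0.002,0.0005,0,0,0,0],[0,0.002,0,0,0,0,0],[0,0,0,0,0,0,0],[0,0,0,0,0,0,0]]'
python3 -m handwheel '[[0.055,0,0,0,0,0,0],[0.058,0,0,0,0,0,0],[0.058,0,0,0,0,0,0],[0.058,0,0,0,0,0,0],[0.058,0,0,-0.03,0,0,0],[0.058,0,0,-0.04,0,0,0],[0.058,0,0,-0.06,0,0,0],[0.058,0,0,-0.06,0,0,0],[0.058,0.04,-0.03,-0.03,0,0,0],[0.058,0.04,-0.03,0,0,0,0],[0.058,0,0,0,0,0,0]]'
python3 -c "
from rolls import *
im,d,c=look('w21'); r=roll(im,d,c,'yellow');
cv2.imwrite('pics/w21.png',cv2.resize(im,(800,600)))
go(0.437,0.0375,0.12,15.6)"
```

```text
time: 38.08
position: [0.5364, -0.1605, 0.0343]
tool_rot: [2.327, 2.11, -0.002]
ft_force: [-0.0, -0.3, 0.2]
grip_width: 0.444
grip_force: 60.0
time: 39.45
position: [0.4841, -0.0696, 0.2552]
tool_rot: [2.314, 2.112, -0.013]
ft_force: [0.2, -0.4, 0.5]
grip_width: 0.667
grip_force: 0.0
yellow ctr [0.4377 0.0385] LxW 74 44 top z [0.0461 0.0473] tool yaw 15.5 pin/nose grey [36, 209]
tcp [ 0.4843 -0.0727  0.2549] yaw -5.4 tilt deg xy [0.03 0.53] q7 0.02
 turn z -21.0 deg; then shift mm x,y,z: [120.1 -15.6 133.9]  before turn: [106.5 -57.6 133.9]
```

View pics/w21.png

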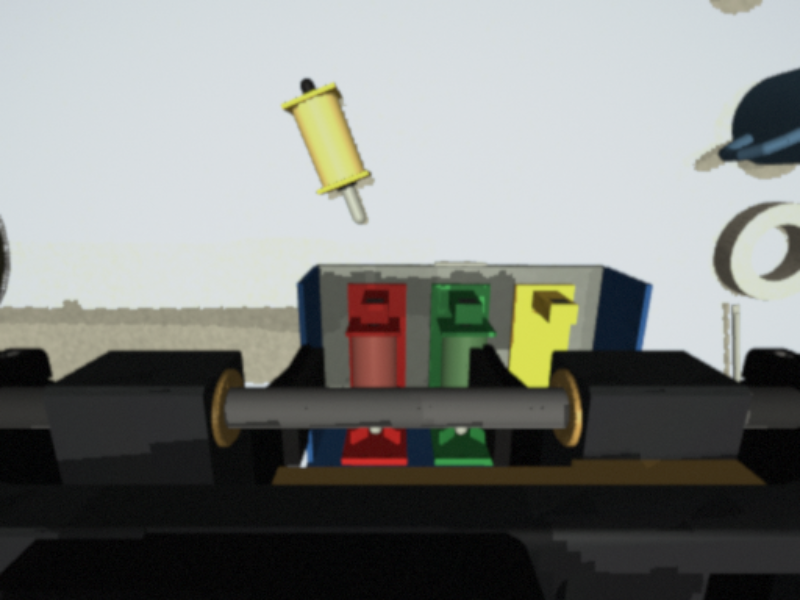

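Red (375,360) and green (462,360) both sit in their bays with pins in the blocks. Next the yellow roll at (330,140).

```bash
python3 -m handwheel '[[0.08,0.053,-0.029,0,0,0,0],[0.08,0.053,-0.029,0,0,0,0],[0.08,0,0,0,0,0,-10.5],[0.08,0,0,0,0,0,-10.5],[0.08,0,0,0.045,0,0,0],[0.08,0,0,0.045,0,0,0],[0.08,0,0,0.045,0,0,0],[0.08,0,0,0,0,0,0],[0.08,0,0,0,0,0,0]]'
python3 -c "
from rolls import *
im,d,c=look('w22'); r=roll(im,d,c,'yellow'); 
go(r[0][0],r[0][1],0.005,r[1])"
```

```text
time: 40.62
position: [0.4405, 0.0283, 0.1211]
tool_rot: [-1.9, -2.498, 0.001]
ft_force: [0.1, 0.2, 1.1]
grip_width: 0.919
grip_force: 0.0
yellow ctr [0.4371 0.0391] LxW 74 45 top z [0.046  0.0471] tool yaw 15.4 pin/nose grey [32, 99]
tcp [0.4409 0.028  0.1216] yaw 15.5 tilt deg xy [-0.09 -0.02] q7 0.19
 turn z 0.0 deg; then shift mm x,y,z: [ 11.6  -0.5 116.6]  before turn: [ 11.6  -0.5 116.6]
```

```bash
python3 -m handwheel '[[0.08,0.011,-0.0005,0.03,0,0,0],[0.08,0,0,0.045,0,0,0],[0.08,0,0,0.03,0,0,0],[0.08,0,0,0.01,0,0,0],[0.08,0,0,0,0,0,0],[0,0,0,0,0,0,0],[0,0,0,0,0,0,0],[0,0,0,0,0,0,0],[0,0,0,0,0,0,0],[0,0,0,0,0,0,0],[0,0,0,0,0,0,0]]' 60
python3 -m handwheel '[[0,0,0,-0.01,0,0,0],[0,0,0,-0.03,0,0,0],[0,0,0,-0.05,0,0,0],[0,0,0,-0.06,0,0,10],[0,0,0,0,0,0,10.7],[0,0,0,0,0,0,0],[0,0,0,0,0,0,0]]'
python3 -c "
from look import *
im,d,c=look('w23')
from pin import pin
pin(im,d,c,*tool())
go(0.6164+.0008,-0.1698+.008,0.153,-5.5)"
```

```text
time: 42.05
position: [0.4358, 0.0386, 0.0051]
tool_rot: [-1.9, -2.498, 0.004]
ft_force: [0.8, 0.0, 1.4]
grip_width: 0.446
grip_force: 60.0
time: 42.92
position: [0.4342, 0.036, 0.1437]
tool_rot: [-2.283, -2.151, 0.013]
ft_force: [-0.4, 0.1, -0.5]
grip_width: 0.445
grip_force: 60.0
pin tool-frame n 584 x end 0.0519 y mid 0.0002 top z (down) -0.0245
  slice 0.04 212 top -0.0247 y 0.0001
  slice 0.045 173 top -0.0245 y 0.0001
tcp [0.4342 0.0362 0.1436] yaw -3.4 tilt deg xy [-0.55  0.07] q7 -0.01
 turn z 2.1 deg; then shift mm x,y,z: [-179.6  201.1  -11.1]  before turn: [-186.7  194.5  -11.1]
```

```bash
python3 -m handwheel '[[0,0,0,-0.011,0,0,2.1],[0,-0.035,0.04,0,0,0,0],[0,-0.035,0.04,0,0,0,0],[0,-0.035,0.04,0,0,0,0],[0,-0.035,0.04,0,0,0,0],[0,-0.035,0.04,0,0,0,0],[0,0,0,0,0,0,0],[0,0,0,0,0,0,0]]'
python3 -c "
from look import *
go(0.6175,-0.1606,0.0735,-5.5)"
```

```text
time: 43.98
position: [0.6022, -0.1445, 0.154]
tool_rot: [-2.318, -2.104, 0.022]
ft_force: [-0.9, -0.1, -1.8]
grip_width: 0.444
grip_force: 60.0
tcp [ 0.6022 -0.1445  0.154 ] yaw -5.5 tilt deg xy [-1.   0.2] q7 -0.26
 turn z -0.0 deg; then shift mm x,y,z: [-14.3  18.2  80.2]  before turn: [-14.3  18.2  80.2]
```

```bash
python3 -m handwheel '[[0,-0.014,0.018,0,-1,0.2,0],[0,0,0,0,0,0,0],[0,0,0,0,0,0,0]]'
python3 -c "
from look import *
go(0.6175,-0.1606,0.0735,-5.5)
im,d,c=look('w24')
from pin import pin
pin(im,d,c,*tool())"
```

```text
time: 44.35
position: [0.6189, -0.1609, 0.1551]
tool_rot: [2.324, 2.109, -0.001]
ft_force: [0.0, 0.1, -1.9]
grip_width: 0.446
grip_force: 60.0
tcp [ 0.6189 -0.1609  0.1551] yaw -5.6 tilt deg xy [0.14 0.15] q7 -0.24
 turn z -0.1 deg; then shift mm x,y,z: [ 0.4 -1.6 81.6]  before turn: [ 0.4 -1.6 81.6]
pin tool-frame n 561 x end 0.0518 y mid 0.0002 top z (down) -0.0245
  slice 0.04 200 top -0.0247 y 0.0002
  slice 0.045 165 top -0.0245 y 0.0002
```

```bash
python3 -m handwheel '[[0,0,-0.001,0.025,0,0,0],[0,0,0,0.03,0,0,0],[0,0,0,0.026,0,0,0],[0,0,0,0,0,0,0],[0,0,0,0,0,0,0]]'
python3 -c "
from look import *
go(0.6154,-0.182,0.0735,-5.5)"
```

```text
time: 45.02
position: [0.6187, -0.1609, 0.075]
tool_rot: [2.323, 2.109, 0.0]
ft_force: [0.2, -0.5, -2.0]
grip_width: 0.446
grip_force: 60.0
tcp [ 0.6187 -0.1609  0.075 ] yaw -5.5 tilt deg xy [0.2  0.16] q7 -0.29
 turn z -0.0 deg; then shift mm x,y,z: [-21.3  -1.2   1.6]  before turn: [-21.3  -1.2   1.6]
```

```bash
python3 -m handwheel '[[0,-0.006,-0.001,0,0,0,0],[0,-0.006,0,0,0,0,0],[0,-0.006,0,0,0,0,0],[0,-0.005,0,0,0,0,0],[0,0,0,0,0,0,0],[0,0,0,0,0,0,0]]'
python3 -c "
from look import *
go(0.6154,-0.182,0.0365,-5.5)
im,d,c=look('w25')
from pin import pin
pin(im,d,c,*tool())"
```

```text
time: 45.78
position: [0.616, -0.1809, 0.0747]
tool_rot: [2.323, 2.113, 0.006]
ft_force: [1.5, 7.2, 0.4]
grip_width: 0.448
grip_force: 60.0
tcp [ 0.616  -0.1809  0.0747] yaw -5.4 tilt deg xy [ 0.23 -0.09] q7 -0.25
 turn z 0.1 deg; then shift mm x,y,z: [-1.2 -0.6 38.2]  before turn: [-1.2 -0.6 38.2]
pin tool-frame n 568 x end 0.0521 y mid 0.0004 top z (down) -0.0243
  slice 0.04 202 top -0.0244 y 0.0001
  slice 0.045 164 top -0.0243 y 0.0004
```

```bash
python3 -m handwheel '[[0,-0.0015,-0.0003,0.007,0,0,0],[0,0,0,0.007,0,0,0],[0,0,0,0.007,0,0,0],[0,0,0,0.006,0,0,0],[0,0,0,0.006,0,0,0],[0,0,0,0.005,0,0,0],[0,0,0,0,0,0,0],[0,0,0,0,0,0,0]]'
python3 -c "
from look import *
go(0.6154,-0.182,0.0365,-5.5)
im,d,c=look('w26')
from pin import pin
pin(im,d,c,*tool())"
```

```text
time: 46.82
position: [0.6163, -0.1822, 0.037]
tool_rot: [2.322, 2.112, 0.007]
ft_force: [1.3, 7.0, 0.7]
grip_width: 0.444
grip_force: 60.0
tcp [ 0.6163 -0.1822  0.037 ] yaw -5.4 tilt deg xy [ 0.3  -0.09] q7 -0.27
 turn z 0.1 deg; then shift mm x,y,z: [ 0.1 -0.9  0.5]  before turn: [ 0.1 -0.9  0.5]
pin tool-frame n 561 x end 0.0521 y mid 0.0004 top z (down) -0.0241
  slice 0.04 201 top -0.0243 y 0.0001
  slice 0.045 162 top -0.024 y 0.0001
```

```bash
python3 -m handwheel '[[0,0.003,0,0.0003,0,0,0],[0,0.003,0,0,0,0,0],[0,0.003,0,0,0,0,0],[0,0.003,0,0,0,0,0],[0,0.002,0,0,0,0,0],[0,0,0,0,0,0,0],[0,0,0,0,0,0,0]]'
python3 -c "
from look import *
go(0.6167,-0.1686,0.0365,-5.5)
im,d,c=look('w27')"
```

```text
time: 47.75
position: [0.6165, -0.1717, 0.0359]
tool_rot: [2.324, 2.108, 0.001]
ft_force: [1.8, 3.9, 1.7]
grip_width: 0.443
grip_force: 60.0
tcp [ 0.6165 -0.1717  0.0359] yaw -5.6 tilt deg xy [0.2  0.13] q7 -0.29
 turn z -0.1 deg; then shift mm x,y,z: [ 3.1 -0.1 -0.6]  before turn: [ 3.1 -0.1 -0.6]
```

```bash
python3 -m handwheel '[[0,0.002,0,0,0,0,0],[0,0.002,0,0,0,0,0],[0,0,0,0,0,0,0],[0,0,0,0,0,0,0]]'
python3 -m handwheel '[[0.055,0,0,0,0,0,0],[0.058,0,0,0,0,0,0],[0.058,0,0,0,0,0,0],[0.058,0,0,0,0,0,0],[0.058,0,0,-0.03,0,0,0],[0.058,0,0,-0.04,0,0,0],[0.058,0,0,-0.06,0,0,0],[0.058,0,0,-0.06,0,0,0],[0.058,0.02,-0.04,-0.04,0,0,0],[0,0,-0.04,-0.05,0,0,0],[0,0,0,-0.04,0,0,0],[0,0,0,0,0,0,0]]'
python3 -c "
from bays import *
im,d,c=look('w28'); cv2.imwrite('pics/w28.png',cv2.resize(im,(800,600)))
W=cloud(d,c);V=im.max(2)
u=lambda a,b:np.array([a,b])
go(0.5,-0.15,0.35)
"
```

```text
time: 48.3
position: [0.6164, -0.1688, 0.0356]
tool_rot: [2.324, 2.107, -0.002]
ft_force: [1.4, 0.2, 3.2]
grip_width: 0.445
grip_force: 60.0
time: 49.8
position: [0.5401, -0.1393, 0.3573]
tool_rot: [2.321, 2.104, 0.003]
ft_force: [-0.3, 0.2, 0.2]
grip_width: 0.414
grip_force: 0.0
tcp [ 0.5394 -0.1393  0.3552] yaw -5.6 tilt deg xy [0.28 0.23] q7 -0.10
 turn z 0.0 deg; then shift mm x,y,z: [-14.5 -38.2   5.1]  before turn: [-14.5 -38.2   5.1]
```

View pics/w28.png

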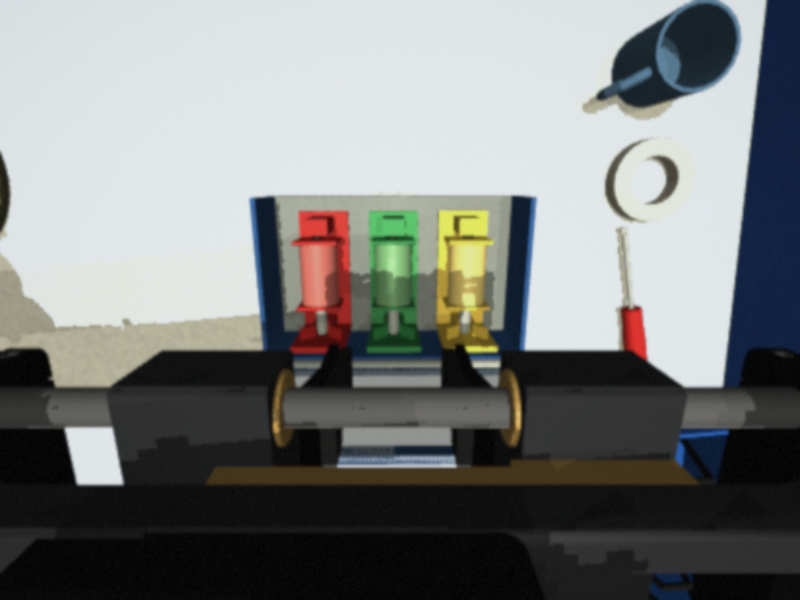

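Picture w28: red (320,275), green (393,275), yellow (465,275) all lie between block and plate cup, level and alike. I check heights and seating by numbers and find the lid.

Run:
```python
from bays import *
im=cv2.imread('w28.png');d=np.load('w28.npy');c=np.load('w28_c.npy',allow_pickle=True).item();W=cloud(d,c)
ux=np.array([.9954,-.0958]);uy=np.array([.0958,.9954]);o=np.array([.5374,-.1622])-.004*uy
for k,P in bays(im,d,c).items():
    U=np.c_[(P[:,:2]-o)@ux,(P[:,:2]-o)@uy,P[:,2]]
    t=U[(U[:,2]>.0755)&(U[:,1]>-.05)&(U[:,1]<.055)]; f=[t[t[:,1]>.02],t[t[:,1]<-.02]]
    print(k,'flange tops pin side',np.round([np.percentile(f[0][:,1],3),np.percentile(f[0][:,1],97),np.median(f[0][:,2])],4),'nose side',np.round([np.percentile(f[1][:,1],3),np.percentile(f[1][:,1],97),np.median(f[1][:,2])],4),'x',np.median(U[(abs(U[:,1])<.03)&(U[:,2]>.07)][:,0]).round(4))
for n in('scene','side'):
    im,d,c=grab(n);W=cloud(d,c);cv2.imwrite(n+'1.png',im)
    U=np.stack([(W[...,:2]-o)@ux,(W[...,:2]-o)@uy,W[...,2]],-1)
    h=cv2.cvtColor(im,cv2.COLOR_BGR2HSV)
    m=(abs(U[...,0])<.16)&(U[...,1]<-.06)&(U[...,1]>-.25)&(U[...,2]>.11)&(U[...,2]<.3)&(cv2.inRange(h,(95,60,20),(130,255,255))>0)
    q=U[m]; print(n,len(q),q.min(0),q.max(0))
    for z in np.arange(.11,.29,.03):
        s=q[(q[:,2]>z)&(q[:,2]<z+.03)]
        if len(s)>5: print('  z',round(z+.015,3),'y',np.median(s[:,1]).round(4),len(s))
```

```text
red flange tops pin side [0.0363 0.042  0.0771] nose side [-0.0308 -0.024   0.0779] x -0.0791
green flange tops pin side [0.0284 0.0419 0.0767] nose side [-0.0311 -0.0211  0.0779] x -0.0008
yellow flange tops pin side [0.0365 0.0417 0.0772] nose side [-0.0316 -0.0279  0.077 ] x 0.0797
scene 271 [-0.1381 -0.0841  0.1102] [ 0.1403 -0.0688  0.2716]
  z 0.125 y -0.0812 6
  z 0.155 y -0.0795 26
  z 0.185 y -0.0782 27
  z 0.245 y -0.0749 32
  z 0.275 y -0.0749 180
side 451 [-0.1417 -0.088   0.1102] [ 0.1406 -0.0727  0.273 ]
  z 0.125 y -0.0834 33
  z 0.155 y -0.0818 32
  z 0.185 y -0.0803 62
  z 0.215 y -0.0788 93
  z 0.245 y -0.0774 108
  z 0.275 y -0.0768 123
```

All three match: pin-side flange face at bay y ≈ 41–42 mm (expected 41), tops ≈ 77 mm, level. The lid leans slightly forward with its edge at unit y ≈ -76 mm, z ≈ 272 mm. Now going behind it with the fingers shut.

```bash
cat > u.py <<'E'
from look import *
ux=np.array([.9954,-.0958]);uy=np.array([.0958,.9954]);o=np.array([.5374,-.1622])-.004*uy
def unit():
    p,M=tool(); s=ctrl.get_state(); f=np.array(s['ft_force']); print('unit mm',(1000*np.array([(p[:2]-o)@ux,(p[:2]-o)@uy,p[2]])).round(1),'F y,z %.1f %.1f'%(f[:2]@uy,f[2])); go()
E
python3 -m handwheel '[[0,0,0,-0.005,0.3,0.2,0],[0,-0.05,0,0,0,0,0],[0,-0.05,0,0,0,0,0],[0,-0.052,0,0,0,0,0],[0,0,0,0,0,0,0],[0,0,0,0.04,0,0,0],[0,0,0,0.045,0,0,0],[0,0,0,0.042,0,0,0],[0,0,0,0,0,0,0],[0,0,0,0,0,0,0]]' 20
python3 -c "
from u import *
unit()"
```

```text
time: 51.2
position: [0.525, -0.2898, 0.2336]
tool_rot: [-2.324, -2.111, -0.0]
ft_force: [0.4, 0.8, -0.2]
grip_width: 0.004
grip_force: 0.0
unit mm [  -0.1 -124.2  233.6] F y,z 0.8 -0.2
tcp [ 0.525  -0.2898  0.2336] yaw -5.5 tilt deg xy [-0.05 -0.06] q7 0.07
 turn z 0.0 deg; then shift mm x,y,z: [0. 0. 0.]  before turn: [0. 0. 0.]
```

```bash
python3 -m handwheel '[[0,0.015,0,0.002,0,0,0],[0,0.015,0,0.002,0,0,0],[0,0.017,0,0.002,0,0,0],[0,0.017,0,0.002,0,0,0],[0,0.016,0,0.006,0,0,0],[0,0.015,0,0.007,0,0,0],[0,0.014,0,0.01,0,0,0],[0,0.013,0,0.011,0,0,0],[0,0,0,0,0,0,0]]'
python3 -c "
from u import *
unit()
im,d,c=grab('scene'); cv2.imwrite('pics/s2.png',cv2.resize(im[60:220,100:300],None,fx=3,fy=3))"
```

```text
time: 52.32
position: [0.5347, -0.1668, 0.1887]
tool_rot: [-2.319, -2.111, 0.003]
ft_force: [-0.3, 0.1, 0.3]
grip_width: 0.002
grip_force: 0.0
unit mm [ -2.2  -0.8 188.7] F y,z 0.1 0.3
tcp [ 0.5347 -0.1668  0.1887] yaw -5.4 tilt deg xy [-0.32 -0.13] q7 -0.13
 turn z 0.0 deg; then shift mm x,y,z: [0. 0. 0.]  before turn: [0. 0. 0.]
```

View pics/s2.png

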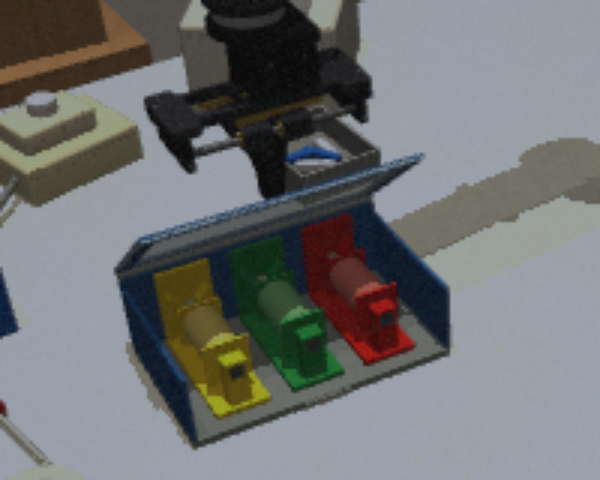

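The lid is half down with its edge near (300,200), pushed by the finger, and the rolls stay put. Continuing the arc.

```bash
python3 -m handwheel '[[0,0.011,0,0.012,0,0,0],[0,0.01,0,0.013,0,0,0],[0,0.007,0,0.015,0,0,0],[0,0.006,0,0.016,0,0,0],[0,0.003,0,0.013,0,0,0],[0,0.001,0,0.011,0,0,0],[0,0,0,0,0,0,0]]'
python3 -c "
from u import *
unit()"
```

```text
time: 53.25
position: [0.5385, -0.1304, 0.1091]
tool_rot: [-2.322, -2.109, 0.002]
ft_force: [0.5, -0.1, 0.4]
grip_width: 0.004
grip_force: 0.0
unit mm [ -2.   35.7 109.1] F y,z -0.1 0.4
tcp [ 0.5385 -0.1304  0.1091] yaw -5.5 tilt deg xy [-0.25 -0.11] q7 -0.25
 turn z 0.0 deg; then shift mm x,y,z: [0. 0. 0.]  before turn: [0. 0. 0.]
```

```bash
python3 -m handwheel '[[0,0,0,0.003,0,0,0],[0,0,0,0.003,0,0,0],[0,0,0,0,0,0,0]]'
python3 -m handwheel '[[0,0,0,0.002,0,0,0],[0,0,0,0.001,0,0,0],[0,0,0,0,0,0,0]]'
```

```text
time: 53.62
position: [0.5395, -0.1308, 0.1054]
tool_rot: [-2.325, -2.11, 0.002]
ft_force: [-2.4, 1.5, 7.0]
grip_width: 0.002
grip_force: 3.8
time: 54.0
position: [0.5396, -0.1308, 0.1052]
tool_rot: [-2.326, -2.11, 0.005]
ft_force: [-10.9, 0.8, 26.8]
grip_width: 0.006
grip_force: 13.8
```

It is stopped at z 0.105 with 27 N, so the lid is seated. Backing off and looking.

```bash
python3 -m handwheel '[[0,0,0,-0.02,0,0,0],[0,0,0,-0.05,0,0,0],[0,0,0,-0.06,0,0,0],[0,0,0,-0.06,0,0,0],[0,0,0,-0.06,0,0,0],[0,0.03,0,0,0,0,0],[0,0,0,0,0,0,0]]'
python3 - <<'E'
from u import *
im,d,c=look('w30')
im2,d2,c2=grab('scene'); cv2.imwrite('pics/s3.png',cv2.resize(im2,(800,600)))
h=None
for n,(a,b,e) in {'wrist':(im,d,c),'scene':(im2,d2,c2)}.items():
    W=cloud(b,e);U=np.stack([(W[...,:2]-o)@ux,(W[...,:2]-o)@uy,W[...,2]],-1)
    q=U[(abs(U[...,0])<.138)&(abs(U[...,1])<.084)&(U[...,2]>.095)&(U[...,2]<.13)]
    A=np.c_[q[:,1],np.ones(len(q))];k=np.linalg.lstsq(A,q[:,2],rcond=None)[0]
    print(n,len(q),'lid slope deg %.2f'%np.degrees(np.arctan(k[0])),'z at hinge %.4f free %.4f'%(k[1]-.085*k[0],k[1]+.085*k[0]))
E
```

```text
time: 54.88
position: [0.5432, -0.0983, 0.3525]
tool_rot: [-2.321, -2.116, -0.0]
ft_force: [-0.5, 0.2, -0.4]
grip_width: 0.007
grip_force: 0.0
wrist 11905 lid slope deg 0.29 z at hinge 0.1052 free 0.1060
scene 3096 lid slope deg 0.00 z at hinge 0.1036 free 0.1036
```

View pics/s3.png

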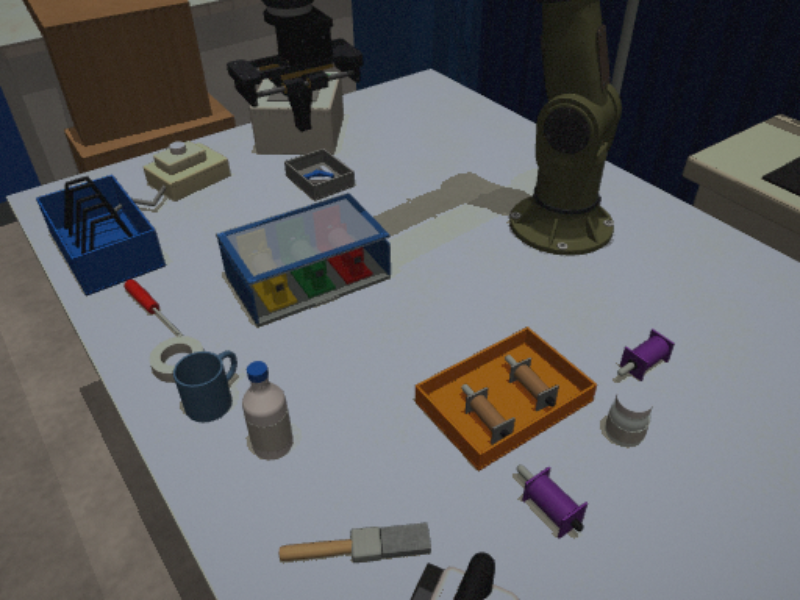

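The lid lies flat (305,235), both spent spindles are in the tray (487,410) and (530,380), the bottle stands (267,410), and the robot is clear of everything.

```bash
python3 -c "
from bench import ctrl
print(ctrl.close_job())"
```

```text
the job is handed in; nothing more can be done
None
```

Job handed in at about 55 s: both spent spindles are in the orange tray, the red, green and yellow rolls are sprung into their own bays, the lid is shut flat, and the starch bottle is still standing; the hand-in returned no verdict.

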